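# Clamp a strap-end die in the bench jig with its wing screw

### The job

Put the narrow steel die with the square wooden grip into the bench jig, sliding it gently along the channel until its nose is fully home against the stop, and let go of it there. Then tighten the wing screw clockwise until its pad nips the die snugly, without overtightening it and without knocking into the panel that stands close beside the wings; the die must still be home when you let go, and the other things on the bench stay where they are.

Things in the scene. Friction and masses are not known exactly. Their poses are not given: they have to be found in the camera images.
- jig: Fixed grey bench jig, 160 x 100 mm. Origin: on the table under the vertical wing screw; x along the channel from its open mouth (robot side) to the stop, y to its left, away from the panel. A bridge (x -17 to 17, y -32 to 32, 38 to 48 mm above the table) carries the screw. The die, under the bridge, has at least 2 mm of air above it until the screw is turned.
- bed: Steel floor of the channel, fixed to the jig, same origin and axes. Top 12 mm above the table, x -110 to 30 mm. Channel: 27 mm wide between dark rails (tops 30 mm above the table) from x -47 to 28 mm; before that the rails flare to a mouth about 40 mm wide at x -69 mm; from there to -110 mm only bare floor.
- stop: Rigid steel block closing the far end of the channel, fixed to the jig, same origin and axes. Its face towards the mouth is at x = 28 mm, top 34 mm above the table. Push the die against it with 5 to 25 N; above 35 N is ramming.
- panel: Upright panel beside the wings, fixed to the jig, same origin and axes. Near face at y = -37 mm, 6 mm thick, x -52 to 48 mm, top 104 mm above the table. The wings pass it with 6 mm to spare, so have the fingers only partly open (about 30 mm between them) when going down beside the wings. Do not lean on it (12 N).
- wing_grip (a point): Steel wing screw: upright flat blade with two ears, 62 mm across (point's x), 8 mm thick (point's y), 72 to 100 mm above the table (96 mm in the middle), on a 12 mm stem. Site: on the screw's vertical axis, 87 mm above the table, the height to pinch across the 8 mm from above. The blade stays at this height as it turns. At joint 0 its x axis is 0.9 rad counter-clockwise from the jig's.
- pad (a point): Pad under the bridge, on the screw axis; point fixed to the jig 22 mm above the table, where the die's top will be. It sinks 4 mm per rad of wing turn and meets the die 0.55 to 2.15 rad after the start, never the same (worn screw): feel for it. Clamping force then grows by 70 to 90 N per rad. Snug is 25 to 45 N; 60 N is overtightened.
- wing (a joint): Wing screw angle, rad, growing clockwise seen from above (tightening); starts at 0 to 0.3, range 0 to 3.6. Runs free at a steady 0.3 N m of friction, stays where it is left. With the pad on the die the torque rises by 0.004 N m per N of clamping force: snug is 0.1 to 0.18 N m above running free, 0.24 is too much.
- die_grip (a point): The die to clamp: flat steel bar 150 x 24 x 10 mm with an upright square-edged wooden grip (22 mm along, 24 mm across the bar, top 64 mm above the bar's underside) near the tail. Site: in the grip, 50 mm above the underside, 125 mm behind the nose; x along the bar to the nose, z up. About 0.24 kg. Pinch across the 24 mm (y).
- die_tip (a point): Nose of the die: middle of the bar's end face, 5 mm above its underside; same axes as die_grip.
- wide_die: Another die, not to be used: steel plate 100 x 56 x 10 mm with a round wooden grip 26 mm across; origin under its middle.
- mallet: Hammer lying on the bench.
- glue: White glue bottle, 48 mm across, 130 mm tall, origin at its foot.
- dye_jar: Small amber jar, 48 mm across, 55 mm tall.
- spool_a: Light thread spool, 38 mm across, 55 mm tall.
- spool_b: Black thread spool, 38 mm across, 55 mm tall.
- awl: Awl-like hand tool lying on the bench.
- tin: Small steel bowl, 70 mm across, 35 mm tall.
Not all that is in view belongs to the job. Leave any blue, green or turquoise look-alike of the part that bears die_grip alone.

How it is judged:
On the way, in this order (a step that is already met when the one before it is completed fails the run):
1. the die lies flat in the channel, its nose home against the stop (x of die_tip in the frame of jig above 0.026 m and y of die_tip in the frame of jig between -0.004 and 0.004 m and z of die_tip in the frame of jig between 0.014 and 0.02 m and angle between die_tip's own z axis and vertical below 0.06 rad and angle between the x axis of die_tip and the x axis of jig, either way round below 0.12 rad), for 0.2 s.
2. the wing screw's pad presses the die on the channel floor, the die still home (all of step 1 and contact force between bed and die above 20 N), for 0.2 s.
At the end, for the whole second after the job is handed in: The die lies flat in the channel (within 4 mm sideways), nose within 2 mm of the stop, pressed on the channel floor with 20 to 50 N by the tightened wing screw, everything let go and at rest (all of step 2 and contact force between bed and die below 50 N and linear speed of die below 0.01 m/s and velocity of joint wing below 0.05 rad/s); the robot touches nothing.
It fails at once if the die is pressed on the channel floor with more than 60 N (overtightened) (contact force between bed and die above 60 N).
It fails at once if the die is rammed against the stop with more than 35 N (contact force between stop and die above 35 N).
It fails at once if the robot presses on the panel with more than 12 N (contact force between any of the fingers, the arm and panel above 12 N).
It fails at once if another thing on the bench is moved by more than 40 mm (distance of any of wide_die, mallet, glue, dye_jar, spool_a, spool_b, awl, tin from where it was at the start of the episode above 0.04 m).
It also fails if it takes over 72 s, if anything falls off the work surface, if the arm or the gripper's body presses on something with over 40 N, if the wrist force passes 120 N, or if a joint passes its speed limit or range.

### The arm

A 6-joint arm with a two-finger parallel gripper is mounted at the origin on the work surface. World frame = base frame: x ahead of the robot, y to its left, z up, the work surface at z = 0. Lengths are in m, angles in rad, forces in N, time in s.
With the tool pointing down it reaches from about 0.35 to 0.775 m from the base axis. Payload 5.5 kg.
Tool frame: the origin (TCP) lies where the fingers leave the gripper's body, on its centre line; the fingertips stand 73 mm ahead of it and the grasp point (between the pads) lies 54 mm ahead of it; z points along the fingers, y is the direction in which the jaws open and shut (so a half turn about z gives the same grasp; the last joint's range is limited). The gripper opens to 85 mm and grips with 20 to 120 N. Pads are 22 mm wide; open, the fingers measure 114 mm over their backs; the gripper's body (76 mm by 85 mm) begins 54 mm behind the grasp point. The pads swing forward as they close: fully open they stand 13 mm farther back than shut.
Start: joints at [-1.247, 0.313, 0.046, 1.304, 0, 1.431], TCP at [0.257, -0.514, 0.304] pointing down, gripper open.
Joint ranges: [-2.76, 2.76], [-0.86, 1.69], [-1.03, 1.26], [-2.2, 2.34], [-1.47, 1.5], [-3.14, 3.14]. Speed limits (rad/s): [2.57, 2.57, 3.14, 3.14, 3.14, 3.14].

### API

Orientations are given as a unit quaternion [w, x, y, z].
In Python, from workcell import env, read_camera, job, cut_out gives the robot as it stands.
- The arm moves only by the tool servo_tool, never from a script. Its argument "deltas" is a list of rows, each an object of numbers: "dx", "dy", "dz": the shift along the world's x, y, z in mm; "rx", "ry", "rz": the turn, a rotation vector about the world's x, y, z in rad; "fingers": the closure, from -1 (fully open) to 1 (shut). A call has 1 to 8 rows; each row shifts and turns the commanded pose from where the row before left it; what a row does not reach is not made up. A row lasts 1/10 s, in which the tool goes at most 50 mm and 8.59 degrees, less where a joint would pass 70% of its speed; a pose out of reach is approached as far as the arm can. A call is refused whole if a number of a shift passes 50 or a number of a turn 0.15, either way. A call with a gripper value outside its range is refused whole. The fingers move at their own pace and stop on an object; "newtons" is the grip in N (left out, the last holds). Time passes only in rows, so rows that do not move let the fingers close. It gives the time, the measured TCP pose, the force and the opening at its end, in the units of the state.
- env.get_state(): the state, without advancing time (a new reading comes with each control period).
- read_camera(name): name is "scene" or "top"; returns a dict with "img" (480x640x3 uint8, red, green, blue), "intrinsics" (3x3 intrinsics, pixels), "extrinsics" (4x4, takes a point from camera to world coordinates). Camera axes: x right, y down, z forward; pixel columns grow to the right and rows downward; lengths in m; the calibration is good to about 2 mm. A picture is of the moment at which its call begins. There is no depth.
- job.hand_in(): hands the job in, once; it reports no verdict.
Trained networks look in the newest picture that a camera, given by its name, has taken for a name from the list of things; names that differ only in an ending like _2 or _b are one class to them, and where a whole thing is asked for, a point or a joint stands for the part that bears it (a point fixed in the world has none). Each returns a list of dicts, best first, with "confidence" (0 to 1); they miss things now and then, are a little off and sometimes report something else, mostly with a low value. They report only what shows in the picture. A call takes as long as a camera call. They do not tell look-alikes from the thing itself.
- cut_out(target, camera): "region" (480x640 bool, what is visible of it) and "extent" ([left, top, right, bottom] in pixels, round what is visible of it).
The state is a dict: "clock": time; "joint_pos": joint angles; "qvel": joint speeds; "tau": joint torques, N m; "tcp_pos": TCP position; "orientation": TCP orientation; "wrist_force": force on the tool from outside, world axes, zero at the start; "ft_torque": the same for the moment, N m; "finger_gap": finger opening in m.
Only numpy, scipy, OpenCV 4.12 (cv2) and the standard library are available. Lean on these libraries where they do the work, as an engineer would, in place of code of your own. Each camera call takes 0.05 s, during which the arm holds its last target. There are 200 camera calls.

## Working session

There is one attempt and no reset: what is moved stays moved. The work goes in short steps, Python scripts to look and compute and a tool call to move; the robot and the scene stay as the last step left them, time stands still between calls to the robot, and variables do not carry over. Pictures are saved under pics/ and viewed, about 8 in all and at most 12, crops included, and the job is handed in when it is done.

Besides the shell and the picture viewer there is one more tool, called after "Request:" as name(argument=value, ...) on one line, values as JSON. servo_tool: Moves the arm, as the interface text tells. Its arguments: {"type":"object","properties":{"deltas":{"type":"array"},"newtons":{"type":"number"}},"required":["deltas"]}

```bash
mkdir -p pics; ls
python3 - <<'E'
from workcell import env, read_camera, job, cut_out
import cv2,numpy as np
for n in ["scene","top"]:
    c=read_camera(n); cv2.imwrite(f"pics/{n}0.png",c["img"][:,:,::-1]); np.savez(f"{n}0.npz",**c)
    print(n,c["intrinsics"].tolist(),np.round(c["extrinsics"],4).tolist())
    for t in ["jig","die_grip","wing","panel","stop"]:
        try:
            for d in cut_out(t,n)[:4]: print(t,round(float(d["confidence"]),2),d["extent"])
        except Exception as e: print(t,e)
print(env.get_state())
E
```

```text
pics
scene [[499.4477886804152, 0.0, 316.3047380419747], [0.0, 499.4477886804152, 240.8742595409043], [0.0, 0.0, 1.0]] [[0.6488, 0.6036, -0.4634, 0.9939], [0.7607, -0.529, 0.3761, -0.3378], [-0.0181, -0.5965, -0.8024, 0.973], [0.0, 0.0, 0.0, 1.0]]
jig 0.78 [300.9, 266.5, 379.9, 343.6]
die_grip 0.85 [207.1, 235.8, 271.0, 267.4]
die_grip 0.83 [293.0, 172.0, 328.4, 219.9]
die_grip 0.72 [376.2, 196.5, 432.9, 243.5]
die_grip 0.67 [296.6, 115.8, 323.6, 163.0]
wing 0.77 [333.8, 286.1, 362.4, 307.8]
panel 0.86 [320.4, 280.4, 345.2, 338.1]
stop 0.6 [345.7, 316.9, 365.3, 331.0]
top [[447.9966956662025, 0.0, 318.53837405308707], [0.0, 447.9966956662025, 236.45908497248354], [0.0, 0.0, 1.0]] [[-0.0247, -0.993, 0.1158, 0.3499], [-0.9995, 0.0267, 0.0154, 0.046], [-0.0183, -0.1153, -0.9932, 1.1665], [0.0, 0.0, 0.0, 1.0]]
jig 0.83 [303.9, 156.6, 351.4, 225.6]
die_grip 0.84 [341.9, 271.9, 396.2, 304.4]
die_grip 0.79 [191.0, 344.1, 248.6, 383.0]
die_grip 0.78 [218.6, 188.5, 237.6, 248.1]
die_grip 0.78 [239.7, 283.4, 292.8, 317.8]
wing 0.54 [321.5, 163.8, 340.7, 184.6]
panel 0.5 [341.9, 157.1, 352.0, 194.6]
stop 0.65 [326.1, 160.4, 338.6, 172.4]
stop 0.47 [250.1, 147.6, 270.9, 173.5]
{'clock': 0.6, 'joint_pos': array([-1.24660827e+00,  3.13192923e-01,  4.60904516e-02,  1.30361329e+00,
       -2.59036598e-05,  1.43121124e+00]), 'qvel': array([ 0.00224295,  0.00114066,  0.00220476, -0.00116874,  0.00060732,
       -0.00175862]), 'tau': array([-1.31097440e-03, -4.80153322e+01,  2.98662221e+01,  3.98362772e-04,
       -1.76020021e-04, -2.21309456e-06]), 'tcp_pos': array([ 0.25721372, -0.51428914,  0.3039233 ]), 'orientation': array([ 4.13070873e-05,  9.73234566e-01,  2.29814007e-01, -9.18362821e-06]), 'wrist_force': array([ 0.10189794,  0.00049176, -0.04616028]), 'ft_torque': array([-0.01741031, -0.03708783,  0.05230985]), 'finger_gap': 0.08514326946009076}
```

View images.

Run:
```python
import cv2
a=cv2.imread("pics/top0.png")[130:400,170:430]; cv2.imwrite("pics/top0c.png",cv2.resize(a,(780,600*0+ 810))[:600] if 0 else cv2.resize(a,(577,600),interpolation=cv2.INTER_CUBIC))
b=cv2.imread("pics/scene0.png")[100:370,180:460]; cv2.imwrite("pics/scene0c.png",cv2.resize(b,(622,600),interpolation=cv2.INTER_CUBIC))
```

```text
(no output)
```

View pics/top0c.png

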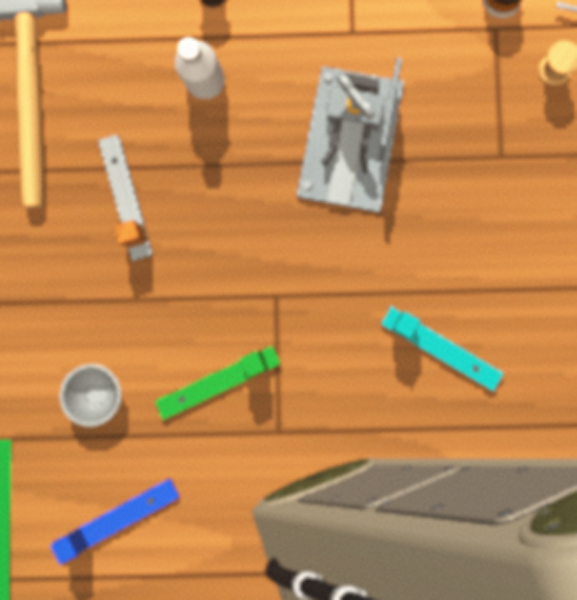

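View pics/scene0c.png

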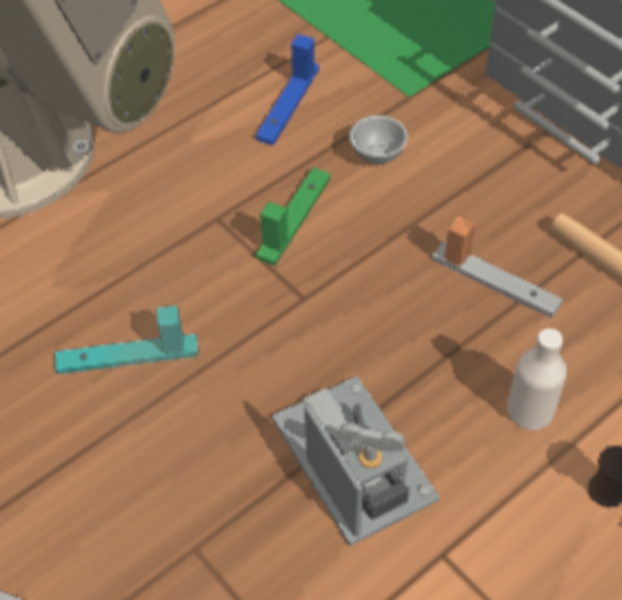

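The top view shows four die-shaped things (full-image pixels): turquoise at (369,288), green at (266,300), blue at (220,363), and bare steel with an orange-brown wooden square grip at (228,218). The steel one fits the task and the other three are look-alikes. The jig is at about (328,190), with its mouth towards the robot. Next I'll save masks and enlarge the die and jig to confirm.

Run:
```python
from workcell import read_camera, cut_out
import cv2,numpy as np
out={}
pan=[]
for n in ["scene","top"]:
    img=np.load(f"{n}0.npz")["img"]
    for t,box in [("jig",None),("die_grip",(376,196,433,243) if n=="scene" else (218,188,238,248)),("wing",None),("panel",None),("stop",None)]:
        r=cut_out(t,n)
        if box is not None: r=[d for d in r if abs(d["extent"][0]-box[0])<8 and abs(d["extent"][1]-box[1])<8]
        if r: out[n+"_"+t]=r[0]["region"]; print(n,t,r[0]["extent"],r[0]["region"].sum())
    for (u,v,w) in [((340,303,100) if n=="scene" else (328,190,80)),((404,220,70) if n=="scene" else (228,218,80))]:
        c=img[v-w//2:v+w//2,u-w//2:u+w//2,::-1]
        pan.append(cv2.resize(c,(300,300) if 0 else (380,300),interpolation=cv2.INTER_CUBIC) if 0 else cv2.resize(c,(300,300),interpolation=cv2.INTER_CUBIC))
np.savez("masks.npz",**out)
cv2.imwrite("pics/crop1.png",np.vstack([np.hstack(pan[:2]),np.hstack(pan[2:])]))
```

```text
scene jig [300.9, 266.5, 379.9, 343.6] 3005
scene die_grip [376.2, 196.5, 432.9, 243.5] 751
scene wing [333.8, 286.1, 362.4, 307.8] 284
scene panel [320.4, 280.4, 345.2, 338.1] 635
scene stop [345.7, 316.9, 365.3, 331.0] 191
top jig [303.9, 156.6, 351.4, 225.6] 2364
top die_grip [218.6, 188.5, 237.6, 248.1] 512
top wing [321.5, 163.8, 340.7, 184.6] 118
top panel [341.9, 157.1, 352.0, 194.6] 106
top stop [326.1, 160.4, 338.6, 172.4] 77
```

View pics/crop1.png

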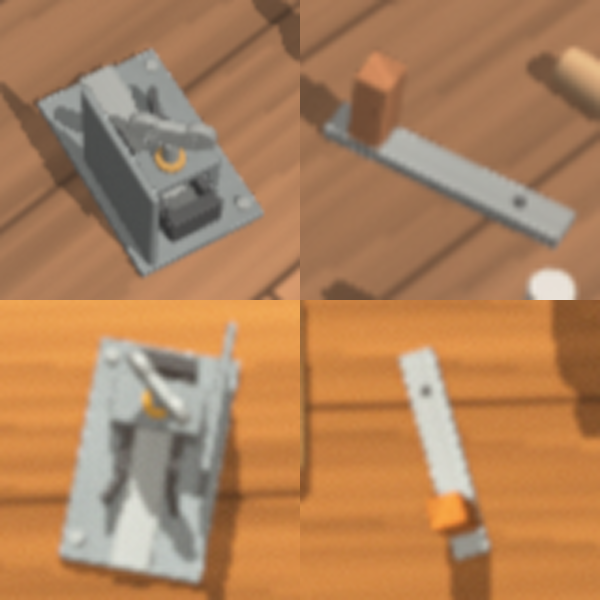

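The crops confirm the steel bar with the brown square grip. Its tail and grip are towards the robot and its nose points away. In the jig, the panel is on the right (−y) side and the wing blade crosses the bridge. Next I'll fit box models to the masks in both views.

```bash
cat > h.py <<'E'
import numpy as np,cv2
from scipy.optimize import minimize
def cam(n,f="0"):
    c=np.load(f"{n}{f}.npz"); return c["intrinsics"],np.linalg.inv(c["extrinsics"])
C={n:cam(n) for n in("scene","top")}
def proj(n,P):
    K,E=C[n]; p=np.atleast_2d(P)@E[:3,:3].T+E[:3,3]; q=p@K.T; return q[:,:2]/q[:,2:]
def box(b): return np.array([[x,y,z] for x in b[:2] for y in b[2:4] for z in b[4:]])/1000
def place(P,x,y,a):
    R=np.array([[np.cos(a),-np.sin(a),0],[np.sin(a),np.cos(a),0],[0,0,1]]); return P@R.T+[x,y,0]
S=4
def sil(n,boxes,pose):
    m=np.zeros((480*S,640*S),np.uint8)
    for b in boxes:
        h=cv2.convexHull((((proj(n,place(box(b),*pose))+.5)*S-.5)*16).astype(np.int32))
        cv2.fillConvexPoly(m,h,255,shift=4)
    return cv2.resize(m,(640,480),interpolation=cv2.INTER_AREA)/255.
def cost(n,boxes,pose,M):
    s=sil(n,boxes,pose); return np.abs(s-M).sum()/M.sum()
DIE=[(-150,0,-12,12,0,10),(-136,-114,-12,12,10,64)]
def fit(f,x0,step):
    x0=np.array(x0,float); sim=np.vstack([x0]+[x0+np.eye(len(x0))[i]*step[i] for i in range(len(x0))])
    return minimize(f,x0,method="Nelder-Mead",options=dict(initial_simplex=sim,xatol=1e-5,fatol=1e-5,maxiter=400))
def ray(n,u,v,z):
    K,E=C[n]; T=np.linalg.inv(E); d=T[:3,:3]@np.linalg.solve(K,[u,v,1]); return T[:3,3]+d*(z-T[2,3])/d[2]
E
cat > f.py <<'E'
from h import *
M=np.load("masks.npz")
p=ray("top",223,192,.005); t=ray("top",233,246,.005); print("nose,tail",p,t,np.linalg.norm(p-t))
x0=[p[0],p[1],np.arctan2(*(p-t)[1::-1])]
for ns in(["scene"],["top"],["scene","top"]):
    r=fit(lambda q:sum(cost(n,DIE,q,M[n+"_die_grip"]) for n in ns),x0,[.005,.005,.05]); print("die",ns,r.x.round(4),round(r.fun,3))
c=ray("top",331,174,.09); a0=-0.1; print("jig0",c)
def JIG(x0,h): return [(x0,x0+160,-50,50,0,h),(-52,48,-43,-37,0,104),(-17,17,-32,32,38,48),(28,40,-13,13,0,34)]
def jc(q,ns):
    B=JIG(q[3]*1000,q[4]*1000); s=0
    for n in ns: s+=cost(n,B,q[:3],M[n+"_jig"])+ (0.5*cost(n,B[1:2],q[:3],M[n+"_panel"]) if n=="scene" else 0)
    return s
for ns in(["scene"],["top"],["scene","top"]):
    r=fit(lambda q:jc(q,ns),[c[0],c[1],a0,-.11,.01],[.01,.01,.05,.01,-.003]); print("jig",ns,r.x.round(4),round(r.fun,3))
E
python3 f.py
```

```text
nose,tail [0.61074719 0.31426812 0.005     ] [0.46621778 0.28804576 0.005     ] 0.14688894021116586
die ['scene'] [0.6106 0.3289 0.2687] 0.083
die ['top'] [0.6111 0.326  0.267 ] 0.201
die ['scene', 'top'] [0.6112 0.3278 0.2742] 0.33
jig0 [0.62907307 0.02817593 0.09      ]
jig ['scene'] [ 0.6302  0.0337 -0.2236 -0.1108  0.0051] 0.136
jig ['top'] [ 0.628   0.0323 -0.2024 -0.106   0.0103] 0.029
jig ['scene', 'top'] [ 0.6289  0.033  -0.2051 -0.1076  0.0077] 0.202
```

```bash
cat > g.py <<'E'
from h import *
M=np.load("masks.npz")
W=[(-31,31,-4,4,72,100),(-6,6,-6,6,48,90)]
for ns in(["scene"],["top"],["scene","top"]):
    r=fit(lambda q:sum(cost(n,W,q,M[n+"_wing"]) for n in ns),[.629,.033,.6],[.004,.004,.1]); print("wing",ns,r.x.round(4),round(r.fun,3))
J=(.629,.033,-.205); D=(.6110,.3278,.27)
B=[((-110,50,-50,50,0,8),J),((-52,48,-43,-37,0,104),J),((-17,17,-32,32,38,48),J),((-47,28,-13.5,13.5,12,12),J),((28,29,-13.5,13.5,12,34),J),(DIE[0],D),(DIE[1],D),(W[0],tuple(r.x))]
Ed=[(i,j) for i in range(8) for j in range(i) if bin(i^j).count("1")==1]
pan=[]
for n in("scene","top"):
    img=np.load(f"{n}0.npz")["img"][:,:,::-1]
    for u,v,w in [((340,303,90) if n=="scene" else (328,190,80)),((404,220,70) if n=="scene" else (228,218,80))]:
        k=300/w; c=cv2.resize(img[v-w//2:v+w//2,u-w//2:u+w//2],(300,300),interpolation=cv2.INTER_CUBIC)
        for b,P in B:
            q=((proj(n,place(box(b),*P))-[u-w//2,v-w//2]+.5)*k).astype(int)
            for i,j in Ed: cv2.line(c,tuple(map(int,q[i])),tuple(map(int,q[j])),(0,0,255),1)
        pan.append(c)
cv2.imwrite("pics/ov1.png",np.vstack([np.hstack(pan[:2]),np.hstack(pan[2:])]))
E
python3 g.py
```

```text
wing ['scene'] [0.6317 0.0333 0.5842] 0.312
wing ['top'] [0.6332 0.0315 0.6219] 0.319
wing ['scene', 'top'] [0.6319 0.0318 0.6338] 0.687
```

View pics/ov1.png

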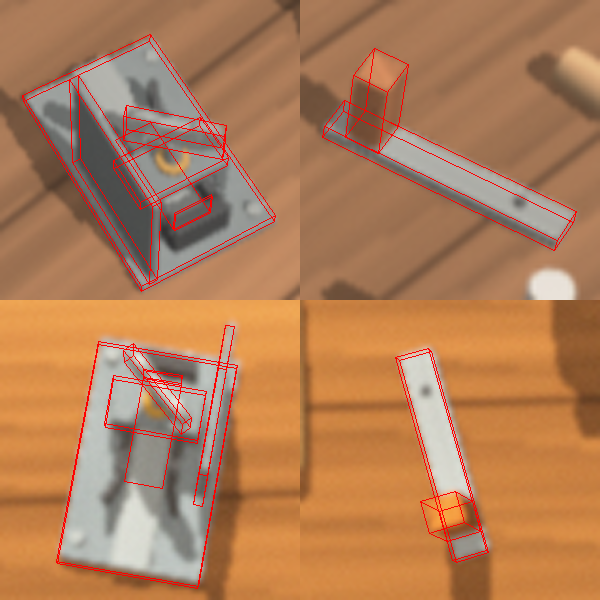

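The jig fits with its origin at about (0.631, 0.0325) and yaw −0.205. The wing fit gives (0.632, 0.032) with blade yaw about 0.63, so the joint is near 0.06. The die nose is at (0.611, 0.328) with yaw 0.27, which puts the grip at (0.4905, 0.2945). Now I'll move above the grip with a +2.95 rad turn, which keeps joint 6 near 0.3.

Request:
servo_tool(deltas=[{"dx": 12,"dy": 40,"rz": 0.147},{"dx": 12,"dy": 40,"rz": 0.147},{"dx": 12,"dy": 40,"rz": 0.147},{"dx": 12,"dy": 40,"rz": 0.147},{"dx": 12,"dy": 40,"rz": 0.147},{"dx": 12,"dy": 40,"rz": 0.147},{"dx": 12,"dy": 40,"rz": 0.147},{"dx": 12,"dy": 40,"rz": 0.147}])

```text
invalid input at $.deltas[0]: expected keys dx, dy, dz, rx, ry, rz, fingers
```

Request:
servo_tool(deltas=[{"dx": 12,"dy": 40,"rz": 0.147},{"dx": 12,"dy": 40,"rz": 0.147},{"dx": 12,"dy": 40,"rz": 0.147},{"dx": 12,"dy": 40,"rz": 0.147},{"dx": 12,"dy": 40,"rz": 0.147},{"dx": 12,"dy": 40,"rz": 0.147},{"dx": 12,"dy": 40,"rz": 0.147},{"dx": 12,"dy": 40,"rz": 0.147}])

```text
invalid input at $.deltas[0]: expected keys dx, dy, dz, rx, ry, rz, fingers
```

Request:
servo_tool(deltas=[{"dx": 10,"dy": 42,"rz": 0.147},{"dx": 10,"dy": 42,"rz": 0.147},{"dx": 10,"dy": 42,"rz": 0.147},{"dx": 10,"dy": 42,"rz": 0.147},{"dz": -20},{}])

```text
invalid input at $.deltas[0]: expected keys dx, dy, dz, rx, ry, rz, fingers
```

Every key has to be present in each row.

Request:
servo_tool(deltas=[{"dx": 12,"dy": 40,"dz": 0,"rx": 0,"ry": 0,"rz": 0.147,"fingers": -1},{"dx": 12,"dy": 40,"dz": 0,"rx": 0,"ry": 0,"rz": 0.147,"fingers": -1},{"dx": 12,"dy": 40,"dz": 0,"rx": 0,"ry": 0,"rz": 0.147,"fingers": -1},{"dx": 12,"dy": 40,"dz": 0,"rx": 0,"ry": 0,"rz": 0.147,"fingers": -1},{"dx": 12,"dy": 40,"dz": 0,"rx": 0,"ry": 0,"rz": 0.147,"fingers": -1},{"dx": 12,"dy": 40,"dz": 0,"rx": 0,"ry": 0,"rz": 0.147,"fingers": -1},{"dx": 12,"dy": 40,"dz": 0,"rx": 0,"ry": 0,"rz": 0.147,"fingers": -1},{"dx": 12,"dy": 40,"dz": 0,"rx": 0,"ry": 0,"rz": 0.147,"fingers": -1}])

```text
clock: 1.9
tcp_pos: [0.3534, -0.1927, 0.3041]
orientation: [0.0, 0.68, 0.733, 0.0]
wrist_force: [1.2, -0.4, 0.2]
finger_gap: 0.0853
```

Request:
servo_tool(deltas=[{"dx": 12,"dy": 40,"dz": 0,"rx": 0,"ry": 0,"rz": 0.147,"fingers": -1},{"dx": 12,"dy": 40,"dz": 0,"rx": 0,"ry": 0,"rz": 0.147,"fingers": -1},{"dx": 12,"dy": 40,"dz": 0,"rx": 0,"ry": 0,"rz": 0.147,"fingers": -1},{"dx": 12,"dy": 40,"dz": 0,"rx": 0,"ry": 0,"rz": 0.147,"fingers": -1},{"dx": 12,"dy": 40,"dz": 0,"rx": 0,"ry": 0,"rz": 0.147,"fingers": -1},{"dx": 12,"dy": 40,"dz": 0,"rx": 0,"ry": 0,"rz": 0.147,"fingers": -1},{"dx": 12,"dy": 40,"dz": 0,"rx": 0,"ry": 0,"rz": 0.147,"fingers": -1},{"dx": 12,"dy": 40,"dz": 0,"rx": 0,"ry": 0,"rz": 0.147,"fingers": -1}])

```text
clock: 2.7
tcp_pos: [0.4494, 0.1276, 0.3042]
orientation: [0.0, 0.159, 0.987, 0.0]
wrist_force: [0.9, -1.4, 0.3]
finger_gap: 0.0856
```

Request:
servo_tool(deltas=[{"dx": 10,"dy": 42,"dz": 0,"rx": 0,"ry": 0,"rz": 0.147,"fingers": -1},{"dx": 10,"dy": 42,"dz": 0,"rx": 0,"ry": 0,"rz": 0.147,"fingers": -1},{"dx": 10,"dy": 42,"dz": 0,"rx": 0,"ry": 0,"rz": 0.147,"fingers": -1},{"dx": 10,"dy": 42,"dz": 0,"rx": 0,"ry": 0,"rz": 0.147,"fingers": -1},{"dx": 0,"dy": 0,"dz": 0,"rx": 0,"ry": 0,"rz": 0,"fingers": -1},{"dx": 0,"dy": 0,"dz": 0,"rx": 0,"ry": 0,"rz": 0,"fingers": -1}])

```text
clock: 3.3
tcp_pos: [0.4889, 0.2945, 0.3033]
orientation: [-0.001, -0.131, 0.991, -0.0]
wrist_force: [0.2, -1.0, 0.5]
finger_gap: 0.086
```

Request:
servo_tool(deltas=[{"dx": 1.5,"dy": 0,"dz": -40,"rx": 0,"ry": 0,"rz": 0,"fingers": -0.4},{"dx": 0,"dy": 0,"dz": -40,"rx": 0,"ry": 0,"rz": 0.01,"fingers": -0.4},{"dx": 0,"dy": 0,"dz": -40,"rx": 0,"ry": 0,"rz": 0,"fingers": -0.4},{"dx": 0,"dy": 0,"dz": -40,"rx": 0,"ry": 0,"rz": 0,"fingers": -0.4},{"dx": 0,"dy": 0,"dz": -25,"rx": 0,"ry": 0,"rz": 0,"fingers": -0.4},{"dx": 0,"dy": 0,"dz": -14,"rx": 0,"ry": 0,"rz": 0,"fingers": -0.4},{"dx": 0,"dy": 0,"dz": 0,"rx": 0,"ry": 0,"rz": 0,"fingers": -0.4}], newtons=40)

```text
clock: 4.0
tcp_pos: [0.489, 0.2915, 0.1029]
orientation: [-0.002, -0.134, 0.991, -0.001]
wrist_force: [-0.6, 0.1, -0.3]
finger_gap: 0.0596
```

Run:
```python
from workcell import read_camera
import cv2,numpy as np
p=[]
for n,(u,v) in {"scene":(400,205),"top":(235,230)}.items():
    c=read_camera(n)["img"][:,:,::-1]; p.append(cv2.resize(c[v-50:v+50,u-50:u+50],(390,390),interpolation=cv2.INTER_CUBIC))
cv2.imwrite("pics/pre.png",np.hstack(p))
```

```text
(no output)
```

View pics/pre.png

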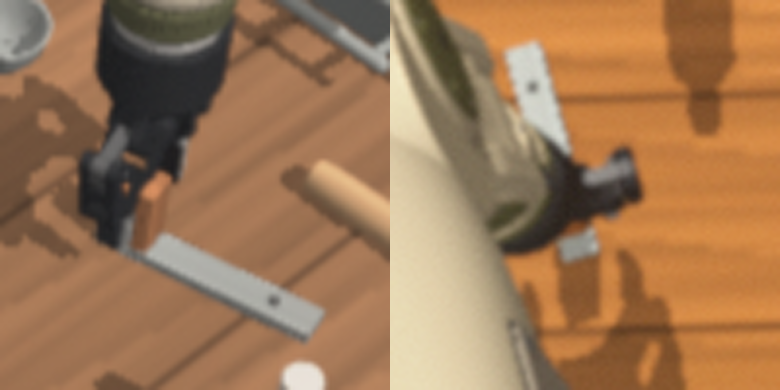

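The grip sits between the open fingers at crop position (150,215) in the scene view. I'll nudge about 2 mm and close.

Request:
servo_tool(deltas=[{"dx": 1.5,"dy": 2,"dz": 1,"rx": 0,"ry": 0,"rz": 0,"fingers": 0},{"dx": 0,"dy": 0,"dz": 0,"rx": 0,"ry": 0,"rz": 0,"fingers": 1},{"dx": 0,"dy": 0,"dz": 0,"rx": 0,"ry": 0,"rz": 0,"fingers": 1},{"dx": 0,"dy": 0,"dz": 0,"rx": 0,"ry": 0,"rz": 0,"fingers": 1},{"dx": 0,"dy": 0,"dz": 0,"rx": 0,"ry": 0,"rz": 0,"fingers": 1},{"dx": 0,"dy": 0,"dz": 0,"rx": 0,"ry": 0,"rz": 0,"fingers": 1}], newtons=60)

```text
clock: 4.7
tcp_pos: [0.4932, 0.296, 0.1074]
orientation: [0.001, -0.136, 0.991, 0.0]
wrist_force: [0.5, -1.5, 5.8]
finger_gap: 0.023
```

Request:
servo_tool(deltas=[{"dx": 0,"dy": 0,"dz": 0,"rx": 0,"ry": 0,"rz": 0,"fingers": 1},{"dx": 0,"dy": 0,"dz": 20,"rx": 0,"ry": 0,"rz": 0,"fingers": 1},{"dx": 0,"dy": 0,"dz": 30,"rx": 0,"ry": 0,"rz": 0,"fingers": 1},{"dx": 0,"dy": 0,"dz": 0,"rx": 0,"ry": 0,"rz": 0,"fingers": 1},{"dx": 0,"dy": 0,"dz": 0,"rx": 0,"ry": 0,"rz": 0,"fingers": 1},{"dx": 0,"dy": 0,"dz": 0,"rx": 0,"ry": 0,"rz": 0,"fingers": 1}])

```text
clock: 5.3
tcp_pos: [0.4914, 0.2954, 0.1546]
orientation: [-0.001, -0.136, 0.991, -0.0]
wrist_force: [-0.7, 0.8, -3.0]
finger_gap: 0.0231
```

Request:
servo_tool(deltas=[{"dx": -9.5,"dy": -37,"dz": 0,"rx": 0,"ry": 0,"rz": -0.08,"fingers": 1},{"dx": -9.5,"dy": -37,"dz": 0,"rx": 0,"ry": 0,"rz": -0.08,"fingers": 1},{"dx": -9.5,"dy": -37,"dz": 0,"rx": 0,"ry": 0,"rz": -0.08,"fingers": 1},{"dx": -9.5,"dy": -37,"dz": 0,"rx": 0,"ry": 0,"rz": -0.08,"fingers": 1},{"dx": -9.5,"dy": -37,"dz": 0,"rx": 0,"ry": 0,"rz": -0.08,"fingers": 1},{"dx": -9.5,"dy": -37,"dz": 0,"rx": 0,"ry": 0,"rz": -0.078,"fingers": 1},{"dx": 0,"dy": 0,"dz": 0,"rx": 0,"ry": 0,"rz": 0,"fingers": 1},{"dx": 0,"dy": 0,"dz": -15,"rx": 0,"ry": 0,"rz": 0,"fingers": 1}])

```text
clock: 6.1
tcp_pos: [0.4357, 0.0728, 0.1412]
orientation: [0.001, 0.104, 0.995, 0.0]
wrist_force: [0.7, -0.1, -1.4]
finger_gap: 0.0231
```

```bash
cat > look.py <<'E'
import sys
from workcell import read_camera, env
from h import *
tag=sys.argv[1]; s=env.get_state(); print(s["clock"],s["tcp_pos"].round(4),s["orientation"].round(4),s["wrist_force"].round(1),s["joint_pos"].round(2))
for n in("scene","top"):
    c=read_camera(n); np.savez(f"{n}{tag}.npz",**c)
    if n=="scene":
        s=env.get_state(); print(s["tcp_pos"].round(4))
E
python3 look.py 1
python3 - <<'E'
import numpy as np,cv2
a=np.load("scene1.npz")["img"][200:360,240:400,::-1];b=np.load("top1.npz")["img"][150:310,250:410,::-1]
cv2.imwrite("pics/carry.png",np.hstack([cv2.resize(i,(400,400),interpolation=cv2.INTER_CUBIC) for i in(a,b)]))
E
```

```text
6.1 [0.4357 0.0728 0.1412] [9.000e-04 1.039e-01 9.946e-01 3.000e-04] [ 0.7 -0.1 -1.4] [-0.02  0.18 -0.56  0.83  0.    0.19]
[0.4341 0.0733 0.1384]
```

View pics/carry.png

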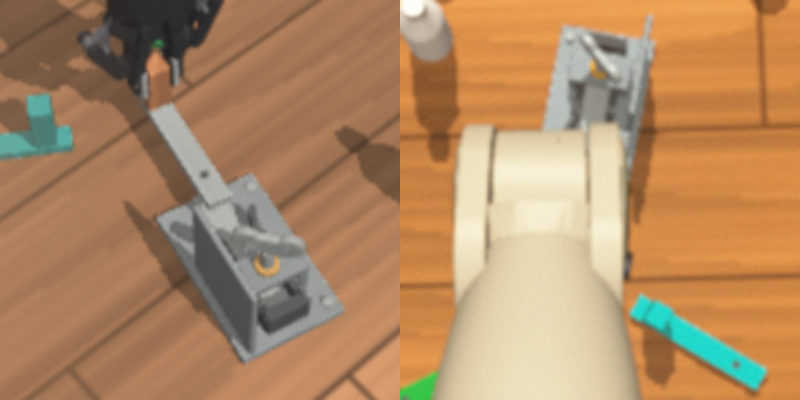

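The scene view shows the die held at crop position (185,150), its nose just before the jig mouth at (215,200). The top view is hidden by the arm. Next I'll fit the held bar in the scene view.

```bash
cat > fitdie.py <<'E'
import sys
from workcell import cut_out
from h import *
zs=[float(v) for v in sys.argv[1].split(",")]; row=int(sys.argv[2]); x0=[float(v) for v in sys.argv[3].split(",")]
r=cut_out("die_grip","scene")
for d in r: print(round(float(d["confidence"]),2),np.round(d["extent"],1))
p=proj("scene",place(np.array([[-.06,0,.04]]),*x0))[0]
d=min(r,key=lambda d:abs(d["extent"][0]/2+d["extent"][2]/2-p[0])+abs(d["extent"][1]/2+d["extent"][3]/2-p[1]))
m=d["region"].astype(float); m[:row]=0; np.save("dm.npy",m)
for z in zs:
    def f(q):
        s=sil("scene",[(-150,0,-12,12,z,z+10)],q); s[:row]=0; return np.abs(s-m).sum()/m.sum()
    r=fit(f,x0,[.004,.004,.03]); print(z,r.x.round(4),round(r.fun,3),"grip",(r.x[:2]-.125*np.array([np.cos(r.x[2]),np.sin(r.x[2])])).round(4))
    J=np.array([.6312,.0325]);a=-.205;R=np.array([[np.cos(a),np.sin(a)],[-np.sin(a),np.cos(a)]])
    print("  nose in jig mm",(R@(r.x[:2]-J)*1000).round(1),"yaw rel",round(r.x[2]-a,3))
E
python3 fitdie.py 32,34,36 245 .5565,.0475,-.208
```

```text
0.83 [205.4 235.7 269.1 272. ]
0.73 [299.2 223.4 336.1 280.9]
0.6 [428.7 194.4 528.3 273. ]
32.0 [ 0.5524  0.0513 -0.1988] 0.068 grip [0.4299 0.076 ]
  nose in jig mm [-81.    2.4] yaw rel 0.006
34.0 [ 0.5534  0.0493 -0.2198] 0.064 grip [0.4314 0.0766]
  nose in jig mm [-79.6   0.7] yaw rel -0.015
36.0 [ 0.5545  0.0491 -0.2092] 0.067 grip [0.4323 0.0751]
  nose in jig mm [-78.4   0.7] yaw rel -0.004
```

Request:
servo_tool(deltas=[{"dx": 0,"dy": 0,"dz": -10,"rx": 0,"ry": 0,"rz": 0,"fingers": 1},{"dx": 0,"dy": 0,"dz": -6,"rx": 0,"ry": 0,"rz": 0,"fingers": 1},{"dx": 0,"dy": 0,"dz": -1,"rx": 0,"ry": 0,"rz": 0,"fingers": 1},{"dx": 0,"dy": 0,"dz": -1,"rx": 0,"ry": 0,"rz": 0,"fingers": 1},{"dx": 0,"dy": 0,"dz": 0,"rx": 0,"ry": 0,"rz": 0,"fingers": 1},{"dx": 0,"dy": 0,"dz": 0,"rx": 0,"ry": 0,"rz": 0,"fingers": 1}])

```text
clock: 6.85
tcp_pos: [0.4354, 0.0738, 0.1232]
orientation: [0.0, 0.103, 0.995, 0.0]
wrist_force: [0.3, -1.0, -2.6]
finger_gap: 0.0236
```

Request:
servo_tool(deltas=[{"dx": 0,"dy": 0,"dz": -1,"rx": 0,"ry": 0,"rz": 0,"fingers": 1},{"dx": 0,"dy": 0,"dz": -1,"rx": 0,"ry": 0,"rz": 0,"fingers": 1},{"dx": 0,"dy": 0,"dz": 0,"rx": 0,"ry": 0,"rz": 0,"fingers": 1},{"dx": 0,"dy": 0,"dz": 0,"rx": 0,"ry": 0,"rz": 0,"fingers": 1}])

```text
clock: 7.25
tcp_pos: [0.4352, 0.0737, 0.1209]
orientation: [-0.0, 0.103, 0.995, 0.0]
wrist_force: [-0.5, 0.8, -2.2]
finger_gap: 0.0234
```

Request:
servo_tool(deltas=[{"dx": 0,"dy": 0,"dz": -1,"rx": 0,"ry": 0,"rz": 0,"fingers": 1},{"dx": 0,"dy": 0,"dz": -1,"rx": 0,"ry": 0,"rz": 0,"fingers": 1},{"dx": 0,"dy": 0,"dz": 0,"rx": 0,"ry": 0,"rz": 0,"fingers": 1}])

```text
clock: 7.55
tcp_pos: [0.4352, 0.0738, 0.1191]
orientation: [0.0, 0.103, 0.995, 0.0]
wrist_force: [-2.6, 0.1, 3.3]
finger_gap: 0.0234
```

Request:
servo_tool(deltas=[{"dx": 0,"dy": 0,"dz": -1,"rx": 0,"ry": 0,"rz": 0,"fingers": 1},{"dx": 0,"dy": 0,"dz": 0,"rx": 0,"ry": 0,"rz": 0,"fingers": 1},{"dx": 0,"dy": 0,"dz": 0,"rx": 0,"ry": 0,"rz": 0,"fingers": 1}])

```text
clock: 7.85
tcp_pos: [0.435, 0.0737, 0.1184]
orientation: [0.0, 0.103, 0.995, -0.0]
wrist_force: [-3.8, -0.7, 5.8]
finger_gap: 0.0228
```

Request:
servo_tool(deltas=[{"dx": 0,"dy": 0,"dz": 1.5,"rx": 0,"ry": 0,"rz": 0,"fingers": 1},{"dx": 4.9,"dy": -1,"dz": 0,"rx": 0,"ry": 0,"rz": 0,"fingers": 1},{"dx": 4.9,"dy": -1,"dz": 0,"rx": 0,"ry": 0,"rz": 0,"fingers": 1},{"dx": 4.9,"dy": -1,"dz": 0,"rx": 0,"ry": 0,"rz": 0,"fingers": 1},{"dx": 4.9,"dy": -1,"dz": 0,"rx": 0,"ry": 0,"rz": 0,"fingers": 1},{"dx": 4.9,"dy": -1,"dz": 0,"rx": 0,"ry": 0,"rz": 0,"fingers": 1},{"dx": 0,"dy": 0,"dz": 0,"rx": 0,"ry": 0,"rz": 0,"fingers": 1}])

```text
clock: 8.55
tcp_pos: [0.4608, 0.0685, 0.1194]
orientation: [0.0, 0.103, 0.995, 0.0]
wrist_force: [0.6, 0.2, -1.4]
finger_gap: 0.023
```

```bash
python3 look.py 2; python3 fitdie.py 12,13 252 .5775,.0435,-.208;python3 - <<'E'
import numpy as np,cv2
a=np.load("scene2.npz")["img"][240:360,290:410,::-1]
cv2.imwrite("pics/mouth.png",cv2.resize(a,(600,600),interpolation=cv2.INTER_CUBIC))
E
```

```text
8.55 [0.4608 0.0685 0.1194] [4.000e-04 1.029e-01 9.947e-01 0.000e+00] [ 0.6  0.2 -1.4] [-0.03  0.25 -0.53  0.79  0.    0.18]
[0.4602 0.0686 0.1193]
0.88 [303.5 236.9 339.6 296.3]
0.79 [205.6 235.6 269.7 268.9]
12.0 [ 0.5694  0.0475 -0.2105] 0.09 grip [0.4472 0.0737]
  nose in jig mm [-63.6   2.1] yaw rel -0.005
13.0 [ 0.5705  0.0472 -0.216 ] 0.087 grip [0.4484 0.0739]
  nose in jig mm [-62.5   2. ] yaw rel -0.011
```

View pics/mouth.png

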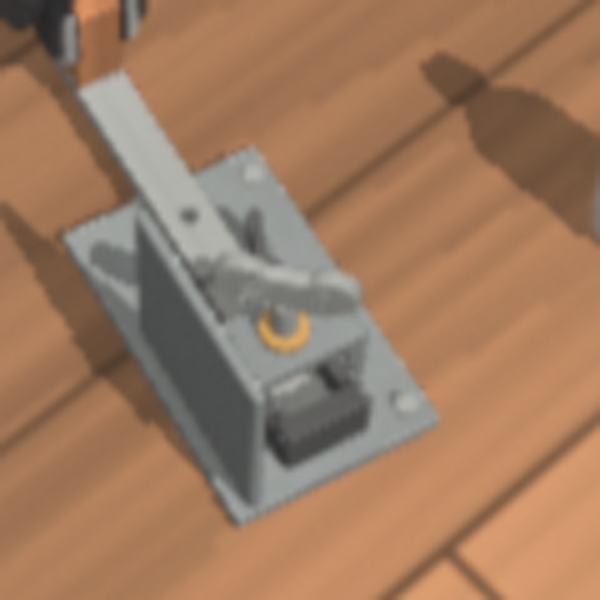

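The die is entering the mouth and lined up with the channel, and its nose is hidden behind the panel and wing. I'll continue slowly and watch the side force.

Request:
servo_tool(deltas=[{"dx": 3.9,"dy": -0.8,"dz": 0,"rx": 0,"ry": 0,"rz": 0,"fingers": 1},{"dx": 3.9,"dy": -0.8,"dz": 0,"rx": 0,"ry": 0,"rz": 0,"fingers": 1},{"dx": 3.9,"dy": -0.8,"dz": 0,"rx": 0,"ry": 0,"rz": 0,"fingers": 1},{"dx": 0,"dy": 0,"dz": 0,"rx": 0,"ry": 0,"rz": 0,"fingers": 1}])

```text
clock: 9.1
tcp_pos: [0.4724, 0.0661, 0.1195]
orientation: [0.001, 0.103, 0.995, 0.0]
wrist_force: [0.7, 0.3, -2.1]
finger_gap: 0.0227
```

Request:
servo_tool(deltas=[{"dx": 3.9,"dy": -0.8,"dz": 0,"rx": 0,"ry": 0,"rz": 0,"fingers": 1},{"dx": 3.9,"dy": -0.8,"dz": 0,"rx": 0,"ry": 0,"rz": 0,"fingers": 1},{"dx": 3.9,"dy": -0.8,"dz": 0,"rx": 0,"ry": 0,"rz": 0,"fingers": 1},{"dx": 0,"dy": 0,"dz": 0,"rx": 0,"ry": 0,"rz": 0,"fingers": 1}])

```text
clock: 9.5
tcp_pos: [0.4841, 0.0637, 0.1195]
orientation: [0.001, 0.103, 0.995, 0.0]
wrist_force: [0.5, -0.2, -2.0]
finger_gap: 0.0233
```

Request:
servo_tool(deltas=[{"dx": 3.9,"dy": -0.8,"dz": 0,"rx": 0,"ry": 0,"rz": 0,"fingers": 1},{"dx": 3.9,"dy": -0.8,"dz": 0,"rx": 0,"ry": 0,"rz": 0,"fingers": 1},{"dx": 3.9,"dy": -0.8,"dz": 0,"rx": 0,"ry": 0,"rz": 0,"fingers": 1},{"dx": 3.9,"dy": -0.8,"dz": 0,"rx": 0,"ry": 0,"rz": 0,"fingers": 1}])

```text
clock: 9.9
tcp_pos: [0.4993, 0.0606, 0.1194]
orientation: [0.0, 0.103, 0.995, 0.0]
wrist_force: [0.1, 0.5, -1.1]
finger_gap: 0.0233
```

Request:
servo_tool(deltas=[{"dx": 3.9,"dy": -0.8,"dz": 0,"rx": 0,"ry": 0,"rz": 0,"fingers": 1},{"dx": 3.9,"dy": -0.8,"dz": 0,"rx": 0,"ry": 0,"rz": 0,"fingers": 1},{"dx": 3.9,"dy": -0.8,"dz": 0,"rx": 0,"ry": 0,"rz": 0,"fingers": 1},{"dx": 3.9,"dy": -0.8,"dz": 0,"rx": 0,"ry": 0,"rz": 0,"fingers": 1}])

```text
clock: 10.3
tcp_pos: [0.5146, 0.0574, 0.1194]
orientation: [-0.0, 0.103, 0.995, 0.0]
wrist_force: [-0.3, -0.1, -0.4]
finger_gap: 0.023
```

Request:
servo_tool(deltas=[{"dx": 3.9,"dy": -0.8,"dz": 0,"rx": 0,"ry": 0,"rz": 0,"fingers": 1},{"dx": 3.9,"dy": -0.8,"dz": 0,"rx": 0,"ry": 0,"rz": 0,"fingers": 1},{"dx": 3.9,"dy": -0.8,"dz": 0,"rx": 0,"ry": 0,"rz": 0,"fingers": 1},{"dx": 2,"dy": -0.4,"dz": 0,"rx": 0,"ry": 0,"rz": 0,"fingers": 1},{"dx": 0,"dy": 0,"dz": 0,"rx": 0,"ry": 0,"rz": 0,"fingers": 1}])

```text
clock: 10.8
tcp_pos: [0.5286, 0.0546, 0.1194]
orientation: [0.0, 0.103, 0.995, 0.0]
wrist_force: [0.2, 0.1, -1.8]
finger_gap: 0.0226
```

Request:
servo_tool(deltas=[{"dx": 1,"dy": -0.2,"dz": 0,"rx": 0,"ry": 0,"rz": 0,"fingers": 1},{"dx": 1,"dy": -0.2,"dz": 0,"rx": 0,"ry": 0,"rz": 0,"fingers": 1},{"dx": 1,"dy": -0.2,"dz": 0,"rx": 0,"ry": 0,"rz": 0,"fingers": 1},{"dx": 0,"dy": 0,"dz": 0,"rx": 0,"ry": 0,"rz": 0,"fingers": 1}])

```text
clock: 11.2
tcp_pos: [0.5312, 0.0541, 0.1195]
orientation: [0.0, 0.103, 0.995, 0.0]
wrist_force: [-1.4, -0.0, -0.6]
finger_gap: 0.0229
```

Request:
servo_tool(deltas=[{"dx": 1,"dy": -0.2,"dz": 0,"rx": 0,"ry": 0,"rz": 0,"fingers": 1},{"dx": 1,"dy": -0.2,"dz": 0,"rx": 0,"ry": 0,"rz": 0,"fingers": 1},{"dx": 0,"dy": 0,"dz": 0,"rx": 0,"ry": 0,"rz": 0,"fingers": 1}])

```text
clock: 11.5
tcp_pos: [0.5333, 0.0537, 0.1194]
orientation: [0.0, 0.103, 0.995, 0.0]
wrist_force: [-0.0, 0.3, 1.2]
finger_gap: 0.023
```

Request:
servo_tool(deltas=[{"dx": 1,"dy": -0.2,"dz": 0,"rx": 0,"ry": 0,"rz": 0,"fingers": 1},{"dx": 1,"dy": -0.2,"dz": 0,"rx": 0,"ry": 0,"rz": 0,"fingers": 1},{"dx": 0,"dy": 0,"dz": 0,"rx": 0,"ry": 0,"rz": 0,"fingers": 1}])

```text
clock: 11.8
tcp_pos: [0.5352, 0.0532, 0.1194]
orientation: [0.0, 0.103, 0.995, 0.0]
wrist_force: [-1.6, -0.9, 1.3]
finger_gap: 0.0231
```

Request:
servo_tool(deltas=[{"dx": 1,"dy": -0.2,"dz": 0,"rx": 0,"ry": 0,"rz": 0,"fingers": 1},{"dx": 0,"dy": 0,"dz": 0,"rx": 0,"ry": 0,"rz": 0,"fingers": 1},{"dx": 0,"dy": 0,"dz": 0,"rx": 0,"ry": 0,"rz": 0,"fingers": 1}])

```text
clock: 12.1
tcp_pos: [0.5361, 0.0531, 0.1194]
orientation: [0.0, 0.103, 0.995, 0.0]
wrist_force: [-1.5, 0.8, 0.7]
finger_gap: 0.0231
```

Request:
servo_tool(deltas=[{"dx": 1,"dy": -0.2,"dz": 0,"rx": 0,"ry": 0,"rz": 0,"fingers": 1},{"dx": 0,"dy": 0,"dz": 0,"rx": 0,"ry": 0,"rz": 0,"fingers": 1},{"dx": 0,"dy": 0,"dz": 0,"rx": 0,"ry": 0,"rz": 0,"fingers": 1}])

```text
clock: 12.4
tcp_pos: [0.5371, 0.0529, 0.1195]
orientation: [0.0, 0.103, 0.995, 0.0]
wrist_force: [-2.0, -0.4, 2.6]
finger_gap: 0.023
```

Request:
servo_tool(deltas=[{"dx": 1,"dy": -0.2,"dz": 0,"rx": 0,"ry": 0,"rz": 0,"fingers": 1},{"dx": 0,"dy": 0,"dz": 0,"rx": 0,"ry": 0,"rz": 0,"fingers": 1}])

```text
clock: 12.6
tcp_pos: [0.5381, 0.0527, 0.1194]
orientation: [0.0, 0.103, 0.995, 0.0]
wrist_force: [-3.1, -0.2, 1.9]
finger_gap: 0.023
```

Request:
servo_tool(deltas=[{"dx": 1,"dy": -0.2,"dz": 0,"rx": 0,"ry": 0,"rz": 0,"fingers": 1},{"dx": 0,"dy": 0,"dz": 0,"rx": 0,"ry": 0,"rz": 0,"fingers": 1}])

```text
clock: 12.8
tcp_pos: [0.5392, 0.0524, 0.1195]
orientation: [0.0, 0.103, 0.995, 0.0]
wrist_force: [-3.1, 0.7, 2.7]
finger_gap: 0.0234
```

Request:
servo_tool(deltas=[{"dx": 1,"dy": -0.2,"dz": 0,"rx": 0,"ry": 0,"rz": 0,"fingers": 1},{"dx": 0,"dy": 0,"dz": 0,"rx": 0,"ry": 0,"rz": 0,"fingers": 1}])

```text
clock: 13.0
tcp_pos: [0.5402, 0.0522, 0.1194]
orientation: [0.0, 0.103, 0.995, 0.0]
wrist_force: [-2.8, 0.6, 3.0]
finger_gap: 0.0232
```

Request:
servo_tool(deltas=[{"dx": 1,"dy": -0.2,"dz": 0,"rx": 0,"ry": 0,"rz": 0,"fingers": 1},{"dx": 0,"dy": 0,"dz": 0,"rx": 0,"ry": 0,"rz": 0,"fingers": 1}])

```text
clock: 13.2
tcp_pos: [0.5403, 0.0522, 0.1194]
orientation: [-0.001, 0.103, 0.995, 0.0]
wrist_force: [-5.7, -0.1, 5.9]
finger_gap: 0.023
```

Request:
servo_tool(deltas=[{"dx": 1,"dy": -0.2,"dz": 0,"rx": 0,"ry": 0,"rz": 0,"fingers": 1},{"dx": 0,"dy": 0,"dz": 0,"rx": 0,"ry": 0,"rz": 0,"fingers": 1}])

```text
clock: 13.4
tcp_pos: [0.5404, 0.0522, 0.1194]
orientation: [-0.002, 0.103, 0.995, 0.0]
wrist_force: [-9.4, 0.9, 8.5]
finger_gap: 0.0231
```

Request:
servo_tool(deltas=[{"dx": 1,"dy": -0.2,"dz": 0,"rx": 0,"ry": 0,"rz": 0,"fingers": 1},{"dx": 0,"dy": 0,"dz": 0,"rx": 0,"ry": 0,"rz": 0,"fingers": 1}])

```text
clock: 13.6
tcp_pos: [0.5405, 0.0522, 0.1194]
orientation: [-0.003, 0.103, 0.995, 0.0]
wrist_force: [-10.6, 2.1, 11.3]
finger_gap: 0.0228
```

The advance stopped at 0.5403 and the push force rose to about 11 N, so the die is home. That matches the 107 mm travel the earlier fit predicted. Releasing.

Request:
servo_tool(deltas=[{"dx": 0,"dy": 0,"dz": 0,"rx": 0,"ry": 0,"rz": 0,"fingers": 1},{"dx": 0,"dy": 0,"dz": 0,"rx": 0,"ry": 0,"rz": 0,"fingers": 0},{"dx": 0,"dy": 0,"dz": 0,"rx": 0,"ry": 0,"rz": 0,"fingers": -0.3},{"dx": 0,"dy": 0,"dz": 0,"rx": 0,"ry": 0,"rz": 0,"fingers": -0.3},{"dx": 0,"dy": 0,"dz": 0,"rx": 0,"ry": 0,"rz": 0,"fingers": -0.3},{"dx": 0,"dy": 0,"dz": 0,"rx": 0,"ry": 0,"rz": 0,"fingers": -0.3}])

```text
clock: 14.2
tcp_pos: [0.5433, 0.0516, 0.1194]
orientation: [0.0, 0.103, 0.995, 0.0]
wrist_force: [0.2, 0.1, 0.2]
finger_gap: 0.0555
```

Request:
servo_tool(deltas=[{"dx": 0,"dy": 0,"dz": 20,"rx": 0,"ry": 0,"rz": 0,"fingers": -0.3},{"dx": 0,"dy": 0,"dz": 30,"rx": 0,"ry": 0,"rz": 0,"fingers": -0.3},{"dx": 0,"dy": 0,"dz": 40,"rx": 0,"ry": 0,"rz": 0,"fingers": -0.3},{"dx": -30,"dy": 10,"dz": 40,"rx": 0,"ry": 0,"rz": 0,"fingers": -0.3},{"dx": -40,"dy": 40,"dz": 40,"rx": 0,"ry": 0,"rz": 0,"fingers": -0.3},{"dx": -40,"dy": 40,"dz": 40,"rx": 0,"ry": 0,"rz": 0,"fingers": -0.3},{"dx": 0,"dy": 40,"dz": 0,"rx": 0,"ry": 0,"rz": 0,"fingers": -0.3},{"dx": 0,"dy": 0,"dz": 0,"rx": 0,"ry": 0,"rz": 0,"fingers": -0.3}])

```text
clock: 15.0
tcp_pos: [0.4556, 0.1625, 0.308]
orientation: [0.002, 0.1, 0.995, 0.001]
wrist_force: [0.0, -0.7, -0.5]
finger_gap: 0.0557
```

```bash
python3 look.py 3;python3 - <<'E'
import numpy as np,cv2
a=np.load("scene3.npz")["img"][225:365,270:410,::-1];b=np.load("top3.npz")["img"][130:270,250:390,::-1]
cv2.imwrite("pics/placed.png",np.hstack([cv2.resize(i,(400,400),interpolation=cv2.INTER_CUBIC) for i in(a,b)]))
from workcell import cut_out
o={}
for n in("scene","top"):
    r=cut_out("wing",n); o[n]=r[0]["region"]; print(n,r[0]["extent"],r[0]["confidence"])
np.savez("wing.npz",**o)
E
```

```text
15.0 [0.4556 0.1625 0.308 ] [0.0018 0.1003 0.995  0.0012] [ 0.  -0.7 -0.5] [ 0.18  0.13 -0.18  1.26  0.    0.38]
[0.4557 0.1609 0.3071]
scene [335.3, 288.4, 362.3, 306.7] 0.51
top [324.2, 166.3, 341.0, 184.0] 0.49
```

View pics/placed.png

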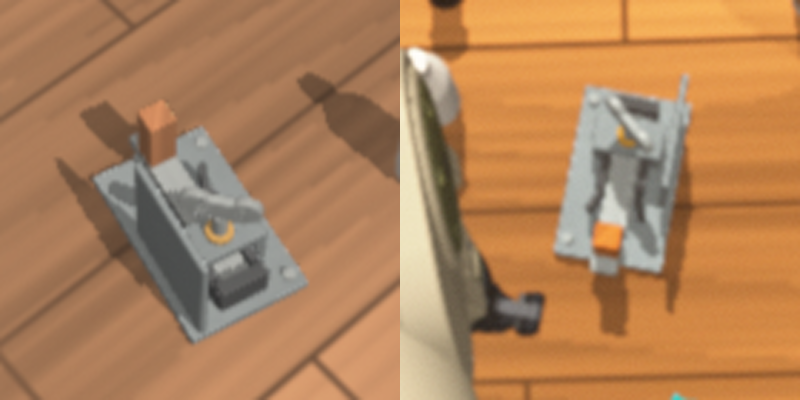

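The die sits in the channel, tail and grip at the mouth (top crop (607,240)), with the scene looking consistent. Next, the exact wing axis and angle.

Run:
```python
from h import *
W=[(-31,31,-4,4,72,98)]
M=np.load("wing.npz")
for ns in(["scene"],["top"],["scene","top"]):
    r=fit(lambda q:sum(cost(n,W,q,M[n].astype(float)) for n in ns),[.631,.0325,.62],[.004,.004,.1]); print("wing",ns,r.x.round(4),round(r.fun,3))
for u in[((324.2,164),(336.8,179.7))]:
    a,b=[ray("top",*p,.1) for p in u]; print(a,b,np.linalg.norm(a-b),np.arctan2(a[1]-b[1],a[0]-b[0]))
# yaw scan by photometric: direction of strongest image gradient edges within wing area, top
g=cv2.cvtColor(np.load("top3.npz")["img"],cv2.COLOR_RGB2GRAY).astype(float)
best=[]
for a in np.arange(.4,.85,.02):
  for dx in np.arange(-.005,.006,.001):
    for dy in np.arange(-.005,.006,.001):
      P=lambda o:cv2.remap(g.astype(np.float32),*[proj("top",place(np.array([[t,o,.099] for t in np.linspace(-.028,.028,20)]),.6312+dx,.0325+dy,a))[:,i].astype(np.float32).reshape(1,-1) for i in(0,1)],cv2.INTER_LINEAR).mean()
      best.append((P(-.002)+P(0)+P(.002)-1.5*P(.008)-1.5*P(-.008),a,dx,dy))
best.sort(reverse=True); print(np.round(best[:6],4))
```

```text
wing ['scene'] [0.6313 0.0336 0.63  ] 0.281
wing ['top'] [0.6333 0.0323 0.6406] 0.347
wing ['scene', 'top'] [0.6327 0.0326 0.6429] 0.668
[0.65195065 0.04423691 0.1       ] [0.61189078 0.01464967 0.1       ] 0.049801580122107315 0.6361491818057665
[[ 1.537418e+02  6.400000e-01  5.000000e-03  0.000000e+00]
 [ 1.537391e+02  6.600000e-01  3.000000e-03 -1.000000e-03]
 [ 1.536253e+02  6.400000e-01  3.000000e-03 -1.000000e-03]
 [ 1.531281e+02  6.600000e-01  5.000000e-03  0.000000e+00]
 [ 1.529741e+02  6.600000e-01  2.000000e-03 -2.000000e-03]
 [ 1.527778e+02  6.400000e-01  2.000000e-03 -2.000000e-03]]
```

Request:
servo_tool(deltas=[{"dx": 29.5,"dy": -21.5,"dz": 0,"rx": 0,"ry": 0,"rz": 0.14,"fingers": 0.3},{"dx": 29.5,"dy": -21.5,"dz": 0,"rx": 0,"ry": 0,"rz": 0.14,"fingers": 0.3},{"dx": 29.5,"dy": -21.5,"dz": 0,"rx": 0,"ry": 0,"rz": 0.14,"fingers": 0.3},{"dx": 29.5,"dy": -21.5,"dz": 0,"rx": 0,"ry": 0,"rz": 0.14,"fingers": 0.3},{"dx": 29.5,"dy": -21.5,"dz": 0,"rx": 0,"ry": 0,"rz": 0.14,"fingers": 0.3},{"dx": 29.5,"dy": -21.5,"dz": 0,"rx": 0,"ry": 0,"rz": 0.14,"fingers": 0.3},{"dx": 0,"dy": 0,"dz": -40,"rx": 0,"ry": 0,"rz": 0,"fingers": 0.3},{"dx": 0,"dy": 0,"dz": 0,"rx": 0,"ry": 0,"rz": 0,"fingers": 0.3}])

```text
clock: 16.0
tcp_pos: [0.6309, 0.0277, 0.2597]
orientation: [-0.005, -0.31, 0.951, 0.002]
wrist_force: [-1.1, 0.2, -1.9]
finger_gap: 0.0297
```

Run:
```python
from workcell import env
import numpy as np
s=env.get_state();q=s["orientation"];print(s["tcp_pos"].round(4),"yaw",2*np.arctan2(q[2],q[1])%np.pi,s["joint_pos"].round(2),s["finger_gap"],s["ft_torque"].round(3))
```

```text
[0.6309 0.0277 0.2597] yaw 0.6301245260200989 [-0.08  0.45  0.13  1.27 -0.   -0.71] 0.029661763710126084 [-0.011  0.084  0.014]
```

Request:
servo_tool(deltas=[{"dx": 0,"dy": 0,"dz": -40,"rx": 0,"ry": 0,"rz": 0.01,"fingers": 0.3},{"dx": 0,"dy": 0,"dz": 0,"rx": 0,"ry": 0,"rz": 0,"fingers": 0.3},{"dx": 0,"dy": 0,"dz": 0,"rx": 0,"ry": 0,"rz": 0,"fingers": 0.3},{"dx": 0,"dy": 0,"dz": 0,"rx": 0,"ry": 0,"rz": 0,"fingers": 0.3}])

```text
clock: 16.4
tcp_pos: [0.6335, 0.0302, 0.2288]
orientation: [0.001, -0.316, 0.949, -0.0]
wrist_force: [-0.0, -0.2, 0.7]
finger_gap: 0.0301
```

Request:
servo_tool(deltas=[{"dx": -1.5,"dy": 2.2,"dz": -25,"rx": 0,"ry": 0,"rz": 0,"fingers": 0.3},{"dx": 0,"dy": 0,"dz": -15,"rx": 0,"ry": 0,"rz": 0,"fingers": 0.3},{"dx": 0,"dy": 0,"dz": 0,"rx": 0,"ry": 0,"rz": 0,"fingers": 0.3},{"dx": 0,"dy": 0,"dz": 0,"rx": 0,"ry": 0,"rz": 0,"fingers": 0.3}])

```text
clock: 16.8
tcp_pos: [0.6321, 0.0325, 0.1883]
orientation: [0.001, -0.317, 0.949, -0.0]
wrist_force: [-0.0, -0.4, 0.2]
finger_gap: 0.0297
```

```bash
python3 look.py 4;python3 - <<'E'
import numpy as np,cv2
a=np.load("scene4.npz")["img"][235:355,280:400,::-1]
cv2.imwrite("pics/wing1.png",cv2.resize(a,(500,500),interpolation=cv2.INTER_CUBIC))
E
```

```text
16.8 [0.6321 0.0325 0.1883] [ 1.000e-03 -3.166e-01  9.486e-01 -4.000e-04] [-0.  -0.4  0.2] [-0.08  0.48  0.    1.09  0.   -0.72]
[0.6324 0.0325 0.1885]
```

View pics/wing1.png

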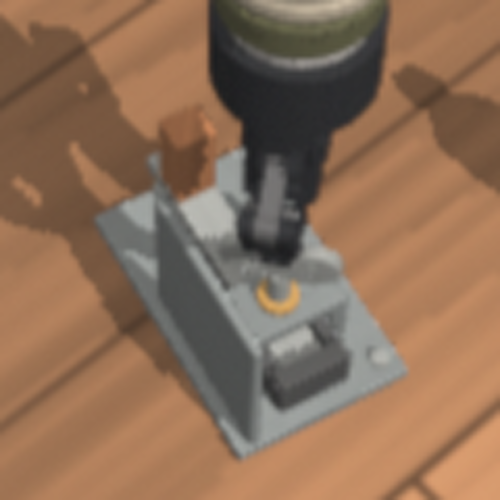

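The fingers straddle the blade directly above the screw stem (crop (275,225)). I'll go down and pinch.

Request:
servo_tool(deltas=[{"dx": 0,"dy": 0,"dz": -20,"rx": 0,"ry": 0,"rz": 0,"fingers": 0.3},{"dx": 0,"dy": 0,"dz": -17,"rx": 0,"ry": 0,"rz": 0,"fingers": 0.3},{"dx": 0,"dy": 0,"dz": -10,"rx": 0,"ry": 0,"rz": 0,"fingers": 0.3},{"dx": 0,"dy": 0,"dz": 0,"rx": 0,"ry": 0,"rz": 0,"fingers": 0.3},{"dx": 0,"dy": 0,"dz": 0,"rx": 0,"ry": 0,"rz": 0,"fingers": 0.3}])

```text
clock: 17.4
tcp_pos: [0.6318, 0.0324, 0.1402]
orientation: [0.0, -0.317, 0.949, -0.0]
wrist_force: [-0.9, -0.2, 0.3]
finger_gap: 0.03
```

Request:
servo_tool(deltas=[{"dx": 0,"dy": 0,"dz": 0,"rx": 0,"ry": 0,"rz": 0,"fingers": 1},{"dx": 0,"dy": 0,"dz": 0,"rx": 0,"ry": 0,"rz": 0,"fingers": 1},{"dx": 0,"dy": 0,"dz": 0,"rx": 0,"ry": 0,"rz": 0,"fingers": 1},{"dx": 0,"dy": 0,"dz": 0,"rx": 0,"ry": 0,"rz": 0,"fingers": 1},{"dx": 0,"dy": 0,"dz": 0,"rx": 0,"ry": 0,"rz": 0,"fingers": 1}], newtons=50)

```text
clock: 17.9
tcp_pos: [0.6327, 0.0317, 0.1408]
orientation: [0.001, -0.316, 0.949, -0.001]
wrist_force: [1.3, -4.6, 4.9]
finger_gap: 0.008
```

```bash
cat > st.py <<'E'
from workcell import env
import numpy as np
s=env.get_state();q=s["orientation"];print(s["clock"],s["tcp_pos"].round(4),"yaw",(2*np.arctan2(q[2],q[1])).round(4),"F",s["wrist_force"].round(1),"T",s["ft_torque"].round(3),"tau6",s["tau"][5].round(3),"j6",s["joint_pos"][5].round(3),s["finger_gap"].round(4))
E
python3 st.py
```

```text
Traceback (most recent call last):
  File "st.py", line 3, in <module>
    s=env.get_state();q=s["orientation"];print(s["clock"],s["tcp_pos"].round(4),"yaw",(2*np.arctan2(q[2],q[1])).round(4),"F",s["wrist_force"].round(1),"T",s["ft_torque"].round(3),"tau6",s["tau"][5].round(3),"j6",s["joint_pos"][5].round(3),s["finger_gap"].round(4))
                                                                                                                                                                                                                                               ^^^^^^^^^^^^^^^^^^^^^
AttributeError: 'float' object has no attribute 'round'
```

Request:
servo_tool(deltas=[{"dx": 0.7,"dy": -0.9,"dz": 0,"rx": 0,"ry": 0,"rz": 0,"fingers": 1},{"dx": 0,"dy": 0,"dz": 0,"rx": 0,"ry": 0,"rz": -0.1,"fingers": 1},{"dx": 0,"dy": 0,"dz": 0,"rx": 0,"ry": 0,"rz": -0.1,"fingers": 1},{"dx": 0,"dy": 0,"dz": 0,"rx": 0,"ry": 0,"rz": -0.1,"fingers": 1},{"dx": 0,"dy": 0,"dz": 0,"rx": 0,"ry": 0,"rz": -0.1,"fingers": 1}], newtons=70)

```text
clock: 18.4
tcp_pos: [0.633, 0.0312, 0.1408]
orientation: [0.001, -0.12, 0.993, -0.001]
wrist_force: [0.9, -3.2, 7.4]
finger_gap: 0.0066
```

```bash
cat > st.py <<'E'
from workcell import env,read_camera
import numpy as np
L=[]
for i in range(6):
    s=env.get_state();q=s["orientation"]
    L.append(np.r_[s["clock"],s["tcp_pos"]*1000,2*np.arctan2(q[2],q[1]),s["wrist_force"],s["ft_torque"],s["tau"][5],s["joint_pos"][5],s["finger_gap"]*1000])
    if i<5: read_camera("top")
L=np.array(L); np.set_printoptions(suppress=True)
print("clock xyz yaw F T tau6 j6 gap\n",L.mean(0).round(3),"\nTz",L[:,10].round(3),"tau6",L[:,11].round(3))
E
python3 st.py
```

```text
clock xyz yaw F T tau6 j6 gap
 [ 18.525 632.967  31.191 140.83    3.383   0.864  -3.301   6.613  -0.73
  -0.21    0.122   0.11   -0.319   6.843] 
Tz [0.293 0.165 0.056 0.099 0.048 0.07 ] tau6 [-0.739  0.332  0.662  0.223  0.104  0.08 ]
```

Create r.py:
```python
from workcell import env
import numpy as np
s=env.get_state();q=s["orientation"]
print(round(s["clock"],2),s["tcp_pos"].round(4),"yaw",round(2*np.arctan2(q[2],q[1]),3),"F",s["wrist_force"].round(1),"Tz",s["ft_torque"].round(3),"gap",round(s["finger_gap"],4),"qv6",s["qvel"][5].round(3))
```

```text
(no output)
```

Request:
servo_tool(deltas=[{"dx": 0,"dy": 0,"dz": 0,"rx": 0,"ry": 0,"rz": -0.05,"fingers": 1},{"dx": 0,"dy": 0,"dz": 0,"rx": 0,"ry": 0,"rz": -0.05,"fingers": 1},{"dx": 0,"dy": 0,"dz": 0,"rx": 0,"ry": 0,"rz": -0.05,"fingers": 1}])

```text
clock: 18.95
tcp_pos: [0.633, 0.0311, 0.1408]
orientation: [0.001, -0.046, 0.999, -0.001]
wrist_force: [1.1, -4.3, 6.9]
finger_gap: 0.0066
```

```bash
python3 r.py
```

```text
18.95 [0.633  0.0311 0.1408] yaw 3.234 F [ 1.1 -4.3  6.9] Tz [-0.876 -0.244  0.299] gap 0.0066 qv6 0.497
```

Request:
servo_tool(deltas=[{"dx": 0,"dy": 0,"dz": 0,"rx": 0,"ry": 0,"rz": -0.05,"fingers": 1},{"dx": 0,"dy": 0,"dz": 0,"rx": 0,"ry": 0,"rz": -0.05,"fingers": 1}])

```text
clock: 19.15
tcp_pos: [0.633, 0.031, 0.1408]
orientation: [0.001, 0.004, 1.0, -0.001]
wrist_force: [1.4, -4.0, 6.2]
finger_gap: 0.0069
```

```bash
python3 r.py
```

```text
19.15 [0.633  0.031  0.1408] yaw 3.134 F [ 1.4 -4.   6.2] Tz [-0.975 -0.165  0.321] gap 0.0069 qv6 0.496
```

Request:
servo_tool(deltas=[{"dx": 0,"dy": 0,"dz": 0,"rx": 0,"ry": 0,"rz": -0.05,"fingers": 1},{"dx": 0,"dy": 0,"dz": 0,"rx": 0,"ry": 0,"rz": -0.05,"fingers": 1}])

```text
clock: 19.35
tcp_pos: [0.633, 0.0309, 0.1408]
orientation: [0.001, 0.054, 0.999, -0.001]
wrist_force: [1.2, -4.8, 5.9]
finger_gap: 0.0068
```

```bash
python3 r.py
```

```text
19.35 [0.633  0.0309 0.1408] yaw 3.034 F [ 1.2 -4.8  5.9] Tz [-0.991 -0.221  0.309] gap 0.0068 qv6 0.497
```

Request:
servo_tool(deltas=[{"dx": 0.2,"dy": -0.7,"dz": 0,"rx": 0,"ry": 0,"rz": -0.05,"fingers": 1},{"dx": 0,"dy": 0,"dz": 0,"rx": 0,"ry": 0,"rz": -0.05,"fingers": 1}])

```text
clock: 19.55
tcp_pos: [0.633, 0.0307, 0.1408]
orientation: [0.001, 0.103, 0.995, 0.0]
wrist_force: [0.3, -3.1, 7.6]
finger_gap: 0.0073
```

```bash
python3 r.py
```

```text
19.55 [0.633  0.0307 0.1408] yaw 2.934 F [ 0.3 -3.1  7.6] Tz [-0.676 -0.118  0.311] gap 0.0073 qv6 0.497
```

Request:
servo_tool(deltas=[{"dx": 0,"dy": 0,"dz": 0,"rx": 0,"ry": 0,"rz": -0.05,"fingers": 1},{"dx": 0,"dy": 0,"dz": 0,"rx": 0,"ry": 0,"rz": -0.05,"fingers": 1}])

```text
clock: 19.75
tcp_pos: [0.633, 0.0306, 0.1408]
orientation: [0.001, 0.153, 0.988, -0.0]
wrist_force: [1.6, -3.9, 6.9]
finger_gap: 0.0067
```

```bash
python3 r.py
```

```text
19.75 [0.633  0.0306 0.1408] yaw 2.834 F [ 1.6 -3.9  6.9] Tz [-0.767 -0.1    0.299] gap 0.0067 qv6 0.495
```

Request:
servo_tool(deltas=[{"dx": 0,"dy": 0,"dz": 0,"rx": 0,"ry": 0,"rz": -0.05,"fingers": 1},{"dx": 0,"dy": 0,"dz": 0,"rx": 0,"ry": 0,"rz": -0.05,"fingers": 1}])

```text
clock: 19.95
tcp_pos: [0.633, 0.0305, 0.1408]
orientation: [0.001, 0.202, 0.979, -0.0]
wrist_force: [1.0, -3.1, 6.3]
finger_gap: 0.007
```

```bash
python3 r.py
```

```text
19.95 [0.633  0.0305 0.1408] yaw 2.734 F [ 1.  -3.1  6.3] Tz [-0.828 -0.049  0.333] gap 0.007 qv6 0.496
```

Request:
servo_tool(deltas=[{"dx": 0,"dy": 0,"dz": 0,"rx": 0,"ry": 0,"rz": -0.05,"fingers": 1},{"dx": 0,"dy": 0,"dz": 0,"rx": 0,"ry": 0,"rz": -0.05,"fingers": 1}])

```text
clock: 20.15
tcp_pos: [0.6329, 0.0305, 0.1408]
orientation: [0.001, 0.251, 0.968, -0.0]
wrist_force: [0.8, -5.3, 6.8]
finger_gap: 0.0065
```

```bash
python3 r.py
```

```text
20.15 [0.6329 0.0305 0.1408] yaw 2.634 F [ 0.8 -5.3  6.8] Tz [-0.854 -0.054  0.264] gap 0.0065 qv6 0.496
```

Request:
servo_tool(deltas=[{"dx": 0,"dy": 0,"dz": 0,"rx": 0,"ry": 0,"rz": -0.05,"fingers": 1},{"dx": 0,"dy": 0,"dz": 0,"rx": 0,"ry": 0,"rz": -0.05,"fingers": 1}])

```text
clock: 20.35
tcp_pos: [0.6329, 0.0304, 0.1408]
orientation: [0.001, 0.299, 0.954, -0.0]
wrist_force: [0.1, -3.7, 8.2]
finger_gap: 0.007
```

```bash
python3 r.py
```

```text
20.35 [0.6329 0.0304 0.1408] yaw 2.534 F [ 0.1 -3.7  8.2] Tz [-0.872 -0.017  0.252] gap 0.007 qv6 0.494
```

Request:
servo_tool(deltas=[{"dx": 0,"dy": 0,"dz": 0,"rx": 0,"ry": 0,"rz": -0.05,"fingers": 1},{"dx": 0,"dy": 0,"dz": 0,"rx": 0,"ry": 0,"rz": -0.05,"fingers": 1}])

```text
clock: 20.55
tcp_pos: [0.6328, 0.0303, 0.1408]
orientation: [0.001, 0.346, 0.938, -0.0]
wrist_force: [0.9, -4.2, 7.5]
finger_gap: 0.0072
```

```bash
python3 r.py
```

```text
20.55 [0.6328 0.0303 0.1408] yaw 2.434 F [ 0.9 -4.2  7.5] Tz [-0.954  0.008  0.281] gap 0.0072 qv6 0.495
```

Request:
servo_tool(deltas=[{"dx": 0,"dy": 0,"dz": 0,"rx": 0,"ry": 0,"rz": -0.05,"fingers": 1},{"dx": 0,"dy": 0,"dz": 0,"rx": 0,"ry": 0,"rz": -0.05,"fingers": 1}])

```text
clock: 20.75
tcp_pos: [0.6327, 0.0303, 0.1408]
orientation: [0.001, 0.393, 0.92, -0.0]
wrist_force: [0.2, -4.9, 7.6]
finger_gap: 0.007
```

```bash
python3 r.py
```

```text
20.75 [0.6327 0.0303 0.1408] yaw 2.334 F [ 0.2 -4.9  7.6] Tz [-1.039  0.086  0.273] gap 0.007 qv6 0.495
```

Request:
servo_tool(deltas=[{"dx": 0,"dy": 0,"dz": 0,"rx": 0,"ry": 0,"rz": -0.05,"fingers": 1},{"dx": 0,"dy": 0,"dz": 0,"rx": 0,"ry": 0,"rz": -0.05,"fingers": 1}])

```text
clock: 20.95
tcp_pos: [0.6327, 0.0302, 0.1408]
orientation: [0.001, 0.438, 0.899, -0.0]
wrist_force: [-0.0, -5.4, 7.8]
finger_gap: 0.007
```

```bash
python3 r.py
```

```text
20.95 [0.6327 0.0302 0.1408] yaw 2.234 F [-0.  -5.4  7.8] Tz [-1.01   0.144  0.314] gap 0.007 qv6 0.494
```

Request:
servo_tool(deltas=[{"dx": 0,"dy": 0,"dz": 0,"rx": 0,"ry": 0,"rz": -0.05,"fingers": 1},{"dx": 0,"dy": 0,"dz": 0,"rx": 0,"ry": 0,"rz": -0.05,"fingers": 1}])

```text
clock: 21.15
tcp_pos: [0.6326, 0.0301, 0.1408]
orientation: [0.001, 0.483, 0.876, -0.0]
wrist_force: [-0.4, -4.2, 7.4]
finger_gap: 0.0071
```

```bash
python3 r.py
```

```text
21.15 [0.6326 0.0301 0.1408] yaw 2.134 F [-0.4 -4.2  7.4] Tz [-1.09   0.159  0.353] gap 0.0071 qv6 0.496
```

Request:
servo_tool(deltas=[{"dx": 0,"dy": 0,"dz": 0,"rx": 0,"ry": 0,"rz": -0.05,"fingers": 1},{"dx": 0,"dy": 0,"dz": 0,"rx": 0,"ry": 0,"rz": -0.05,"fingers": 1}])

```text
clock: 21.35
tcp_pos: [0.6325, 0.0301, 0.1408]
orientation: [0.001, 0.526, 0.85, -0.0]
wrist_force: [-1.2, -5.7, 8.2]
finger_gap: 0.0072
```

```bash
python3 r.py
```

```text
21.35 [0.6325 0.0301 0.1408] yaw 2.034 F [-1.2 -5.7  8.2] Tz [-1.063  0.204  0.343] gap 0.0072 qv6 0.494
```

Request:
servo_tool(deltas=[{"dx": 0,"dy": 0,"dz": 0,"rx": 0,"ry": 0,"rz": -0.05,"fingers": 1},{"dx": 0,"dy": 0,"dz": 0,"rx": 0,"ry": 0,"rz": -0.05,"fingers": 1}])

```text
clock: 21.55
tcp_pos: [0.6325, 0.0301, 0.1408]
orientation: [0.001, 0.568, 0.823, -0.0]
wrist_force: [-2.8, -5.9, 7.4]
finger_gap: 0.0074
```

```bash
python3 r.py
```

```text
21.55 [0.6325 0.0301 0.1408] yaw 1.934 F [-2.8 -5.9  7.4] Tz [-1.171  0.311  0.338] gap 0.0074 qv6 0.494
```

Torque is maybe just starting to rise. I'll take finer steps from here, one reading per 0.05 rad.

Request:
servo_tool(deltas=[{"dx": 0,"dy": 0,"dz": 0,"rx": 0,"ry": 0,"rz": -0.05,"fingers": 1}])

```text
clock: 21.65
tcp_pos: [0.6324, 0.0301, 0.1408]
orientation: [0.001, 0.588, 0.809, -0.0]
wrist_force: [-1.2, -5.3, 8.1]
finger_gap: 0.0072
```

```bash
python3 r.py
```

```text
21.65 [0.6324 0.0301 0.1408] yaw 1.884 F [-1.2 -5.3  8.1] Tz [-1.104  0.296  0.363] gap 0.0072 qv6 0.495
```

Request:
servo_tool(deltas=[{"dx": 0,"dy": 0,"dz": 0,"rx": 0,"ry": 0,"rz": -0.05,"fingers": 1}])

```text
clock: 21.75
tcp_pos: [0.6324, 0.0301, 0.1408]
orientation: [0.001, 0.608, 0.794, -0.0]
wrist_force: [-1.0, -5.6, 8.5]
finger_gap: 0.0068
```

```bash
python3 r.py
```

```text
21.75 [0.6324 0.0301 0.1408] yaw 1.834 F [-1.  -5.6  8.5] Tz [-1.125  0.322  0.359] gap 0.0068 qv6 0.495
```

Request:
servo_tool(deltas=[{"dx": 0,"dy": 0,"dz": 0,"rx": 0,"ry": 0,"rz": -0.05,"fingers": 1}])

```text
clock: 21.85
tcp_pos: [0.6323, 0.03, 0.1408]
orientation: [0.001, 0.628, 0.778, -0.0]
wrist_force: [-1.4, -5.9, 8.8]
finger_gap: 0.007
```

```bash
python3 r.py
```

```text
21.85 [0.6323 0.03   0.1408] yaw 1.784 F [-1.4 -5.9  8.8] Tz [-1.122  0.352  0.339] gap 0.007 qv6 0.496
```

Request:
servo_tool(deltas=[{"dx": 0,"dy": 0,"dz": 0,"rx": 0,"ry": 0,"rz": -0.05,"fingers": 1}])

```text
clock: 21.95
tcp_pos: [0.6323, 0.03, 0.1408]
orientation: [0.001, 0.647, 0.762, -0.0]
wrist_force: [-1.8, -5.5, 8.6]
finger_gap: 0.0067
```

```bash
python3 r.py
```

```text
21.95 [0.6323 0.03   0.1408] yaw 1.734 F [-1.8 -5.5  8.6] Tz [-1.133  0.339  0.384] gap 0.0067 qv6 0.495
```

Request:
servo_tool(deltas=[{"dx": 0,"dy": 0,"dz": 0,"rx": 0,"ry": 0,"rz": -0.05,"fingers": 1}])

```text
clock: 22.05
tcp_pos: [0.6323, 0.03, 0.1408]
orientation: [0.001, 0.666, 0.746, -0.0]
wrist_force: [-1.8, -6.2, 8.7]
finger_gap: 0.007
```

```bash
python3 r.py
```

```text
22.05 [0.6323 0.03   0.1408] yaw 1.684 F [-1.8 -6.2  8.7] Tz [-1.128  0.425  0.395] gap 0.007 qv6 0.496
```

Request:
servo_tool(deltas=[{"dx": 0,"dy": 0,"dz": 0,"rx": 0,"ry": 0,"rz": -0.05,"fingers": 1}])

```text
clock: 22.15
tcp_pos: [0.6322, 0.03, 0.1408]
orientation: [0.001, 0.684, 0.729, -0.0]
wrist_force: [-1.6, -6.5, 8.3]
finger_gap: 0.0069
```

```bash
python3 r.py
```

```text
22.15 [0.6322 0.03   0.1408] yaw 1.634 F [-1.6 -6.5  8.3] Tz [-1.151  0.398  0.38 ] gap 0.0069 qv6 0.494
```

Request:
servo_tool(deltas=[{"dx": 0,"dy": 0,"dz": 0,"rx": 0,"ry": 0,"rz": -0.04,"fingers": 1}])

```text
clock: 22.25
tcp_pos: [0.6322, 0.03, 0.1408]
orientation: [0.001, 0.699, 0.715, -0.0]
wrist_force: [-1.6, -5.7, 9.4]
finger_gap: 0.0069
```

```bash
python3 r.py
```

```text
22.25 [0.6322 0.03   0.1408] yaw 1.594 F [-1.6 -5.7  9.4] Tz [-1.195  0.398  0.41 ] gap 0.0069 qv6 0.389
```

Request:
servo_tool(deltas=[{"dx": 0,"dy": 0,"dz": 0,"rx": 0,"ry": 0,"rz": -0.04,"fingers": 1}])

```text
clock: 22.35
tcp_pos: [0.6322, 0.03, 0.1408]
orientation: [0.001, 0.713, 0.701, -0.0]
wrist_force: [-2.2, -5.7, 8.8]
finger_gap: 0.0068
```

```bash
python3 r.py
python3 - <<'E'
import numpy as np
from scipy.optimize import least_squares
t=[.4,.55,.65,.75,.85,.95,1.05,1.15,1.25,1.35,1.45,1.55,1.65,1.75,1.85,1.9,1.95,2.0,2.05,2.1,2.15]
T=[.293,.299,.321,.309,.311,.299,.333,.264,.252,.281,.273,.314,.353,.343,.338,.363,.359,.339,.384,.395,.38]
t,T=map(np.array,(t,T))
for b in(None,.3):
  for k in(.28,.32,.36):
    r=least_squares(lambda p:(p[0] if b is None else b)+k*np.maximum(0,t-p[1])-T,[.3,1.8]); print(b,k,r.x.round(3),"rms",np.sqrt(2*r.cost/len(t)).round(4),"N at 2.23",(k/.004*(2.23-r.x[1])).round(1))
E
```

```text
22.35 [0.6322 0.03   0.1408] yaw 1.554 F [-2.2 -5.7  8.8] Tz [-1.11   0.461  0.428] gap 0.0068 qv6 0.397
None 0.28 [0.303 1.778] rms 0.0254 N at 2.23 31.7
None 0.32 [0.303 1.806] rms 0.0262 N at 2.23 34.0
None 0.36 [0.303 1.827] rms 0.0271 N at 2.23 36.3
0.3 0.28 [0.3   1.766] rms 0.0256 N at 2.23 32.5
0.3 0.32 [0.3   1.796] rms 0.0263 N at 2.23 34.8
0.3 0.36 [0.3   1.818] rms 0.0272 N at 2.23 37.1
```

The readings agree at about 32–34 N: Tz is 0.13 above free running, and 0.43 rad past the fitted contact. That is snug, so I'll let go.

Request:
servo_tool(deltas=[{"dx": 0,"dy": 0,"dz": 0,"rx": 0,"ry": 0,"rz": 0,"fingers": 1},{"dx": 0,"dy": 0,"dz": 0,"rx": 0,"ry": 0,"rz": 0,"fingers": 0.3},{"dx": 0,"dy": 0,"dz": 0,"rx": 0,"ry": 0,"rz": 0,"fingers": 0.3},{"dx": 0,"dy": 0,"dz": 0,"rx": 0,"ry": 0,"rz": 0,"fingers": 0.3},{"dx": 0,"dy": 0,"dz": 0,"rx": 0,"ry": 0,"rz": 0,"fingers": 0.3}])

```text
clock: 22.85
tcp_pos: [0.6319, 0.0313, 0.1388]
orientation: [-0.001, 0.712, 0.702, -0.0]
wrist_force: [0.3, -0.3, -1.3]
finger_gap: 0.0297
```

Request:
servo_tool(deltas=[{"dx": 0,"dy": 0,"dz": 10,"rx": 0,"ry": 0,"rz": 0,"fingers": 0.3},{"dx": 0,"dy": 0,"dz": 20,"rx": 0,"ry": 0,"rz": 0,"fingers": 0.3},{"dx": 0,"dy": 0,"dz": 40,"rx": 0,"ry": 0,"rz": 0,"fingers": 0.3},{"dx": 0,"dy": 0,"dz": 40,"rx": 0,"ry": 0,"rz": 0,"fingers": 0.3},{"dx": -40,"dy": 30,"dz": 40,"rx": 0,"ry": 0,"rz": 0,"fingers": 0.3},{"dx": -40,"dy": 40,"dz": 0,"rx": 0,"ry": 0,"rz": 0,"fingers": 0.3},{"dx": -40,"dy": 40,"dz": 0,"rx": 0,"ry": 0,"rz": 0,"fingers": 0.3},{"dx": -30,"dy": 40,"dz": 0,"rx": 0,"ry": 0,"rz": 0,"fingers": 0.3}])

```text
clock: 23.65
tcp_pos: [0.4987, 0.1657, 0.2818]
orientation: [0.0, 0.713, 0.701, 0.001]
wrist_force: [0.8, -0.5, 0.4]
finger_gap: 0.0302
```

Request:
servo_tool(deltas=[{"dx": 0,"dy": 0,"dz": 0,"rx": 0,"ry": 0,"rz": 0,"fingers": 0.3},{"dx": 0,"dy": 0,"dz": 0,"rx": 0,"ry": 0,"rz": 0,"fingers": 0.3},{"dx": 0,"dy": 0,"dz": 0,"rx": 0,"ry": 0,"rz": 0,"fingers": 0.3}])

```text
clock: 23.95
tcp_pos: [0.501, 0.1647, 0.2812]
orientation: [0.0, 0.712, 0.702, 0.0]
wrist_force: [-0.4, 0.9, 0.4]
finger_gap: 0.0302
```

```bash
python3 look.py 5;python3 - <<'E'
import numpy as np,cv2
a=np.load("scene5.npz")["img"][225:365,270:410,::-1];b=np.load("top5.npz")["img"][130:270,250:390,::-1]
cv2.imwrite("pics/fin.png",np.hstack([cv2.resize(i,(400,400),interpolation=cv2.INTER_CUBIC) for i in(a,b)]))
from h import *
d=[cv2.absdiff(np.load(f"{n}3.npz")["img"],np.load(f"{n}5.npz")["img"]).max(2) for n in("scene","top")]
# grip-top shift before/after: orange centroid
for n in("scene","top"):
    for t in "35":
        i=np.load(f"{n}{t}.npz")["img"].astype(int); c=(slice(225,365),slice(270,410)) if n=="scene" else (slice(190,235),slice(305,345))
        h=cv2.cvtColor(i[c].astype(np.uint8),cv2.COLOR_RGB2HSV)
        if n=="top":
            m=(h[...,1]>190)&(h[...,2]>200)
            v,u=np.nonzero(m); print(n,t,len(u),(u.mean()+305).round(2),(v.mean()+190).round(2))
W=[(-31,31,-4,4,72,98)]
from workcell import cut_out
M={n:cut_out("wing",n)[0]["region"].astype(float) for n in("scene","top")}
for a0 in(-.6,-1.2,-1.8):
    r=fit(lambda q:sum(cost(n,W,(.632,.032,q[0]),M[n]) for n in M),[a0],[.2]);print("wing yaw",r.x,r.fun)
E
```

```text
23.95 [0.501  0.1647 0.2812] [5.000e-04 7.125e-01 7.017e-01 5.000e-04] [-0.4  0.9  0.4] [ 0.17  0.23 -0.12  1.22 -0.    1.75]
[0.5012 0.1643 0.2809]
top 3 3 323.67 216.0
top 5 4 323.75 215.0Traceback (most recent call last):
  File "<stdin>", line 16, in <module>
IndexError: list index out of range
```

View pics/fin.png

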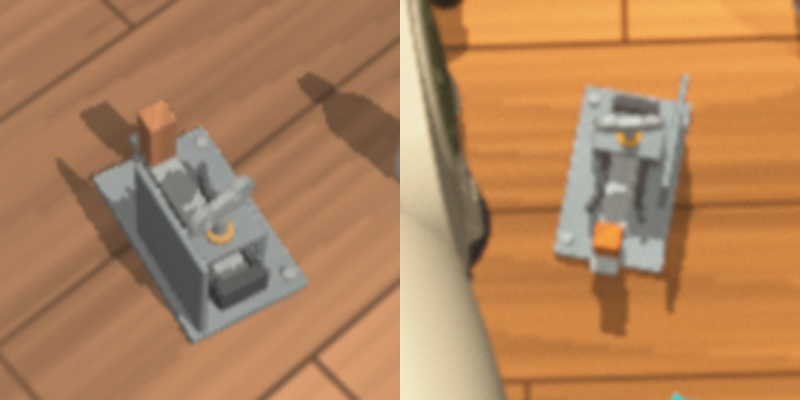

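The blade now lies level in the top view ((600–660,124) in the crop). That is a yaw of about 1.55 rad, so it turned with the fingers by 2.23 rad. The die is where it was placed, with its grip at (607,240) before and after, and the robot is clear.

```bash
python3 -c "
from workcell import job; print(job.hand_in())"
```

```text
the job is handed in; nothing more can be done
None
```

The steel die with the wooden grip is in the jig against the stop, the wing screw is tightened onto it, and the job is handed in at about 24 s of the 72 s. The hand-in gave no verdict.

- **Die:** I slid it along the channel until it stopped moving. The push force had risen to about 11 N, after 107.5 mm of travel against 107 mm predicted. I then let go of it. The pictures before and after tightening show its grip in the same place.
- **Wing screw:** I turned it 2.23 rad clockwise. The pad met the die at about 1.8 rad. Torque ended about 0.13 N m above running free, which is roughly 32–34 N of clamping force, inside the snug range. Single torque readings scatter by about ±0.03 N m (about ±7 N), so I judged the force from a fit over all the readings.
- **Bench:** The last picture shows the blade where the turn should have left it and the robot clear of everything. I saw no sign of contact with the panel. I did not measure whether the other things had moved, though the arm never came near them.
- **Checks that failed:** The final network search for the wing found nothing, and the colour check of the grip caught too few pixels to be useful. The last comparison of the wing and die is therefore by eye.

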